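Ready the record-striping place for the next painter

TASK

Get the record-painting table ready: stand every paint pot upright in the tray that matches the tag on its lid (green-tagged pots in the green tray, red-tagged ones in the red tray) and hang the sponge basket by its handle on the hook. After that, last of all, turn the black knob of the striping stand a little at a time until the pointer stands on the yellow mark, and let go of it. Leave the cups, the palette and the phone where they are.

Things in the scene. Friction and masses are not known exactly. Their poses are not given: they have to be found in the camera images.
- pot_green1: small round acrylic paint pot, 40 mm diameter, 43 mm tall, about 70 g, standing upright, its white lid marked on top with a round green tag (26 mm): still good paint, belongs in the green tray. Origin: centre of its underside; z is its axis, up. May be absent (None).
- pot_green2: small round acrylic paint pot, 40 mm diameter, 43 mm tall, about 70 g, standing upright, its white lid marked on top with a round green tag (26 mm): still good paint, belongs in the green tray. Origin: centre of its underside; z is its axis, up. May be absent (None).
- pot_green3: small round acrylic paint pot, 40 mm diameter, 43 mm tall, about 70 g, standing upright, its white lid marked on top with a round green tag (26 mm): still good paint, belongs in the green tray. Origin: centre of its underside; z is its axis, up. May be absent (None).
- pot_red1: small round acrylic paint pot, 40 mm diameter, 43 mm tall, about 70 g, standing upright, its white lid marked on top with a round red tag (26 mm): dried-up paint, belongs in the red tray. Origin: centre of its underside; z is its axis, up. May be absent (None).
- pot_red2: small round acrylic paint pot, 40 mm diameter, 43 mm tall, about 70 g, standing upright, its white lid marked on top with a round red tag (26 mm): dried-up paint, belongs in the red tray. Origin: centre of its underside; z is its axis, up. May be absent (None).
- pot_red3: small round acrylic paint pot, 40 mm diameter, 43 mm tall, about 70 g, standing upright, its white lid marked on top with a round red tag (26 mm): dried-up paint, belongs in the red tray. Origin: centre of its underside; z is its axis, up. May be absent (None).
- keep_tray: low green tray fixed to the table for the pots to keep, outside 90 mm (its x) by 200 mm (its y) by 16 mm high, walls and floor 4 mm, so the inner floor (82 x 192 mm) lies 4 mm above its origin; room for three pots in a row along y. Origin: centre of its underside.
- discard_tray: low red tray fixed to the table for the pots to throw out, outside 90 mm (its x) by 200 mm (its y) by 16 mm high, walls and floor 4 mm, so the inner floor (82 x 192 mm) lies 4 mm above its origin; room for three pots in a row along y. Origin: centre of its underside.
- basket: blue open basket with a brown sponge in it, 70 mm (x) by 116 mm (y) by 50 mm high, about 0.15 kg, with a rigid steel hoop handle: two uprights 54 mm either side of the middle along y and a straight round bar 8 mm thick joining them along y. Origin: centre of its underside.
- basket_bar (a point): middle of the basket's handle bar, on its centre line, 115 mm above the basket's underside; the bar runs along the basket's y, its inner free length is 100 mm, and 65 mm are free between the bar and the basket's rim
- hook: dark steel hook stand fixed to the table: foot 100 mm diameter, post 16 mm diameter and 240 mm high at the origin (centre of the foot's underside). From the post an 8 mm round arm, its centre line 220 mm up, runs level along the stand's -x for 108 mm and then turns up.
- hook_tip (a point): upturned end of the hook, 124 mm from the post axis along the stand's -x, 242 mm up (the top of the metal is 4 mm higher)
- stand: record striping stand fixed to the table: grey base with a gearbox (70 mm square, 60 mm high, 110 mm from the origin along its -x) that carries the black knob, a turntable with a 7-inch record (180 mm diameter, centred 65 mm along +x), and along its x a steel rail with a white scale bar. Origin: underside of the base.
- guide_knob (a joint): black knob with a vertical axis on the gearbox; rad, positive clockwise seen from above, range -5.4 to 5.4. Every radian moves the pointer 5 mm along the stand's +x (away from the knob) when positive, towards the knob when negative. At 0 its grip bar lies along the stand's x.
- knob_grip (a point): on the knob's axis at the height to grip, 92 mm above the table; the grip bar is 42 mm long, 14 mm thick, and reaches from 15 mm below to 9 mm above this point; the point's x axis runs along the bar and turns with the knob
- pointer_tip (a point): tip of the slim red pointer (3 mm wide) of the orange brush carriage, over the scale bar; it slides along the stand's x as the knob turns
- mark_yellow: yellow mark on the scale bar, 5 mm wide along the stand's x; origin in the middle of the mark, its x axis parallel to the stand's x
- mark_blue: blue mark on the scale bar, same size; not the one wanted
- red_cup: red plastic cup holding brushes, 72 mm diameter, 105 mm tall; does not belong to the job, to be left where it is
- yellow_cup: yellow plastic cup holding one brush, 72 mm diameter, 105 mm tall; does not belong to the job, to be left where it is
- palette: round white palette, 124 mm diameter, 7 mm thick; does not belong to the job, to be left where it is
- phone: black phone lying flat, 72 x 148 x 9 mm; does not belong to the job, to be left where it is
There are look-alikes about, which are no part of the job. Leave any purple look-alike of the pot_red1 alone.

How it is judged:
By the outcome, as a careful person would: the job done as asked, in the order asked, and still so for the second after the job is handed in, with the robot touching nothing.
Of pot_green1, pot_green2, pot_green3, pot_red1, pot_red2, pot_red3 only 4 to 6 are there at a start; the rules pass over those that are not, and their reading is None.
At some moment in a run one of pot_green1, pot_green2, pot_green3, pot_red1, pot_red2, pot_red3 may be knocked a few centimetres aside while the robot is not near it.
It also fails if it takes over 210 s, if anything falls off the work surface, if the arm or the gripper's body presses on something with over 40 N, if the wrist force passes 120 N, or if a joint passes its speed limit or range.

ROBOT

A 6-joint arm with a two-finger parallel gripper is mounted at the origin on the work surface. World frame = base frame: x ahead of the robot, y to its left, z up, the work surface at z = 0. Lengths are in mm, angles in rad, forces in N, time in s.
With the tool pointing down it reaches from about 350 to 975 mm from the base axis. Payload 7.1 kg.
Tool frame: the origin (TCP) lies midway between the tips of the shut fingers; the grasp point (between the pads) lies 19 mm behind it; z points along the fingers, y is the line along which they close (so a half turn about z gives the same grasp; the last joint's range is limited). The gripper opens to 88 mm and grips with 3 to 60 N. Pads are 20 mm wide; open, the fingers measure 115 mm over their backs; the gripper's body (75 mm by 178 mm) begins 61 mm behind the grasp point.
Start: joints at [1.32, 0.423, 1.63, -0, 1.089, -0.019], TCP at [143.55, 608.275, 222.675] pointing down, gripper open.
Joint ranges: [-3, 3], [-0.9, 2.11], [0.09, 2.58], [-1.31, 4.45], [0.11, 2.69], [-2.54, 2.54]. Speed limits (rad/s): [2.39, 2.39, 3.01, 3.14, 3.14, 3.14].

INTERFACE

Orientations are given as a rotation vector (axis times angle).
In Python, from workcell import ctrl gives the robot as it stands. The module is installed in compiled form; this text tells all that it offers.
- The arm moves only by the tool apply_moves, never from a script. Its argument "targets" is a list of rows, each a list of 3 entries, a list of its own where there are three numbers: the opening, from -1 (shut) to 1 (fully open), then the shift along the tool's x, y, z normalised to -1 to 1, where 1 is 5 cm, then the turn, a rotation vector about the tool's x, y, z normalised to -1 to 1, where 1 is 90 degrees. In form: [[jaw, [x, y, z], [wx, wy, wz]], ...]. A call has 1 to 8 rows; each row shifts and turns the commanded pose from where the row before left it, along the tool's axes as they then stand; what a row does not reach is not made up. A row lasts 1/8 s, in which the tool goes at most 62.5 mm and 10.7 degrees, less where a joint would pass 70% of its speed; a pose out of reach is approached as far as the arm can. A call with a number of a shift or a turn outside -1 to 1 is refused whole. A call with a gripper value outside its range is refused whole. The fingers move at their own pace and stop on an object; the grip force is fixed at half the most. Time passes only in rows, so rows that do not move let the fingers close. It gives the time, the measured TCP pose, the force, the opening and the grip force at its end, in the units of the state.
- ctrl.get_obs(): the state, without advancing time (a new reading comes with each control period).
- ctrl.get_image(name): name is "scene" or "top" or "wrist"; returns a dict with "pixels" (400x640x3 uint8, blue, green, red), "camera_matrix" (3x3 intrinsics, pixels), "view" (4x4, takes a point from world to camera coordinates); the wrist camera has in their place "hand_eye" (4x4, takes a point from camera to tool coordinates, whose origin is the TCP and whose axes are the flange's). Camera axes: x right, y down, z forward; pixel columns grow to the right and rows downward; lengths in mm; the calibration is good to about 2 mm. A picture is of the moment at which its call begins: read the wrist's pose just before it. There is no depth.
- ctrl.close_job(): hands the job in; it is judged then, once.
Trained networks look in the newest picture that a camera, given by its name, has taken for a name from the list of things; names that differ only in an ending like _2 or _b are one class to them, and where a whole thing is asked for, a point or a joint stands for the part that bears it (a point fixed in the world has none). Each returns a list of dicts, best first, with "score" (0 to 1); they miss things now and then, are a little off and sometimes report something else, mostly with a low value. They report only what shows in the picture. A call takes as long as a camera call. They do not tell look-alikes from the thing itself.
- ctrl.masks_of(label, camera): "region" (400x640 bool, what is visible of it) and "bbox" ([left, top, right, bottom] in pixels, round what is visible of it).
- ctrl.pinpoint(label, camera): "xy" ([column, row] in pixels: a listed point, or the origin of a listed thing).
The state is a dict: "t": time; "qpos": joint angles; "qvel": joint speeds; "joint_torque": joint torques, N m; "ee_pos": TCP position; "orientation": TCP orientation; "ft_force": force on the tool from outside, world axes, zero at the start; "moment": the same for the moment, N m; "width": finger opening in mm; "grasp_force": force on a finger pad.
Only numpy, scipy, OpenCV 4.12 (cv2) and the standard library are available. Lean on these libraries where they do the work, as an engineer would, in place of code of your own. Each camera call takes 0.05 s, during which the arm holds its last target. There are 200 camera calls.

## Working session

There is one attempt and no reset: what is moved stays moved. The work goes in short steps, Python scripts to look and compute and a tool call to move; the robot and the scene stay as the last step left them, time stands still between calls to the robot, and variables do not carry over. Pictures are saved under pics/ and viewed, at most 17 in all, crops included, and the job is handed in when it is done.

Besides the shell and the picture viewer there is one more tool, called after "Request:" as name(argument=value, ...) on one line, values as JSON. apply_moves: Moves the arm, as the interface text tells. Scaled input: -1 to 1 covers 5 cm each way for a shift and 90 degrees each way for a turn. Its arguments: {"type":"object","properties":{"targets":{"type":"array"}},"required":["targets"]}

```bash
ls; mkdir -p pics; python3 - <<'E'
from workcell import ctrl
import cv2, numpy as np
o=ctrl.get_obs(); print({k:np.round(v,3).tolist() for k,v in o.items()})
for n in ['scene','top']:
    im=ctrl.get_image(n); cv2.imwrite(f'pics/{n}0.png',im['pixels']); print(n,np.round(im['camera_matrix'],1).tolist(),np.round(im['view'],3).tolist())
    for l in ['pot_green1','pot_red1','keep_tray','discard_tray','basket','basket_bar','hook','hook_tip','stand','knob_grip','pointer_tip','mark_yellow','mark_blue','red_cup','yellow_cup','palette','phone']:
        print(n,l,[(np.round(d['xy']).tolist(),round(d['score'],2)) for d in ctrl.pinpoint(l,n)][:8])
E
```

```text
pics
{'t': 0.0, 'qpos': [1.32, 0.424, 1.631, 0.0, 1.089, -0.019], 'qvel': [-0.0, -0.0, -0.001, -0.001, 0.001, -0.0], 'joint_torque': [-0.001, -54.461, -27.366, 0.064, 0.023, -0.0], 'ee_pos': [143.415, 607.753, 221.917], 'orientation': [-0.363, -3.12, 0.002], 'ft_force': [-0.623, -0.325, -0.759], 'moment': [0.024, 0.015, 0.018], 'grasp_force': 0.0, 'width': 87.989}
scene [[415.5, 0.0, 315.4], [0.0, 415.5, 197.5], [0.0, 0.0, 1.0]] [[-0.555, 0.832, -0.023, 339.081], [0.442, 0.271, -0.855, -117.716], [-0.705, -0.485, -0.518, 1640.1], [0.0, 0.0, 0.0, 1.0]]
scene pot_green1 [([318.0, 208.0], 0.7), ([299.0, 204.0], 0.61), ([342.0, 217.0], 0.61)]
scene pot_red1 [([327.0, 234.0], 0.74), ([281.0, 219.0], 0.61), ([352.0, 246.0], 0.53)]
scene keep_tray [([343.0, 273.0], 0.81), ([328.0, 313.0], 0.72)]
scene discard_tray [([273.0, 240.0], 0.91)]
scene basket [([385.0, 236.0], 0.78)]
scene basket_bar [([385.0, 202.0], 0.58), ([443.0, 307.0], 0.55)]
scene hook [([442.0, 305.0], 0.8), ([331.0, 312.0], 0.69)]
scene hook_tip [([465.0, 196.0], 0.63), ([342.0, 274.0], 0.53)]
scene stand [([232.0, 211.0],
[... 738 characters left out ...]
3), ([286.0, 214.0], 0.71), ([315.0, 215.0], 0.67), ([340.0, 218.0], 0.66)]
top keep_tray [([278.0, 176.0], 0.83), ([422.0, 204.0], 0.2)]
top discard_tray [([346.0, 182.0], 0.59)]
top basket [([266.0, 244.0], 0.56)]
top basket_bar [([262.0, 246.0], 0.64)]
top hook [([195.0, 180.0], 0.78)]
top hook_tip [([168.0, 222.0], 0.9), ([366.0, 223.0], 0.47)]
top stand [([260.0, 245.0], 0.63), ([425.0, 204.0], 0.56)]
top knob_grip [([427.0, 238.0], 0.75), ([424.0, 206.0], 0.56)]
top pointer_tip [([415.0, 198.0], 0.56)]
top mark_yellow []
top mark_blue []
top red_cup [([311.0, 147.0], 0.55)]
top yellow_cup []
top palette [([361.0, 141.0], 0.81)]
top phone [([261.0, 136.0], 0.78), ([425.0, 205.0], 0.16)]
```

```bash
python3 - <<'E'
import cv2
t=cv2.imread('pics/top0.png')[110:300,130:470]; cv2.imwrite('pics/topc.png',cv2.resize(t,None,fx=2.35,fy=2.35,interpolation=cv2.INTER_CUBIC))
t=cv2.imread('pics/scene0.png')[140:340,190:510]; cv2.imwrite('pics/scenec.png',cv2.resize(t,None,fx=2.5,fy=2.5,interpolation=cv2.INTER_CUBIC))
E
```

```text
(no output)
```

View pics/topc.png

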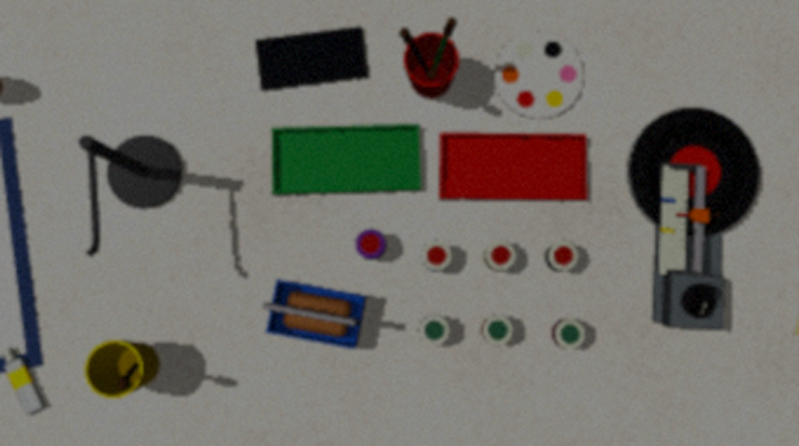

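View pics/scenec.png

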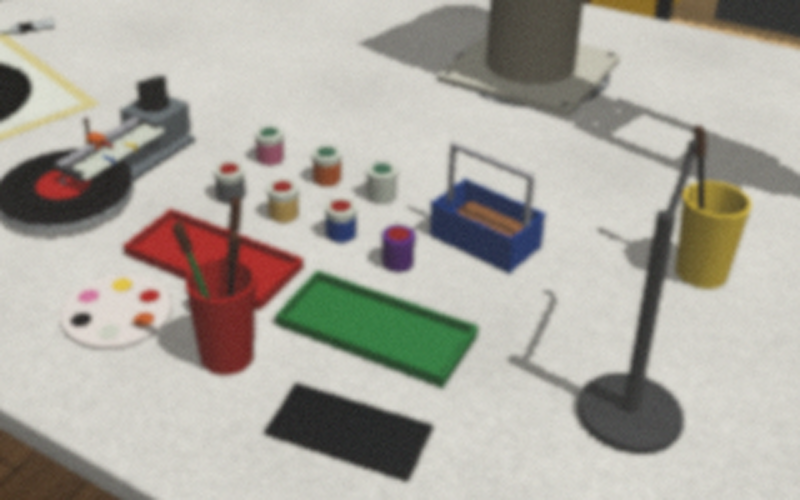

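Top crop shows the green-tagged pots at crop (434,330), (498,330) and (570,334), the red-tagged ones at (437,256), (501,256) and (563,256), and the trays at (348,160) green and (513,167) red. The hook post and arm run (146,172) → (88,143) → (93,250).

- **Could be taken for a red pot:** the purple-bodied look-alike at crop (371,243), full-image (288,213), with a violet rim. I leave it alone.
- **Other red things:** the palette's red dab (526,99), the red cup, and the record label.
- **Basket bar:** about (310,312).
- **Pointer:** it stands between the blue mark (668,201) and the yellow mark (668,230).

```bash
cat > h.py <<'E'
from workcell import ctrl
import cv2, numpy as np
from scipy.spatial.transform import Rotation as Rn
def pose():
    o=ctrl.get_obs(); T=np.eye(4); T[:3,:3]=Rn.from_rotvec(o['orientation']).as_matrix(); T[:3,3]=o['ee_pos']; return T,o
def cam(n):
    T,o=pose(); im=ctrl.get_image(n)
    W=np.linalg.inv(im['view']) if 'view' in im else T@im['hand_eye']
    return im['pixels'],im['camera_matrix'],W
def ground(uv,K,W,z):
    d=W[:3,:3]@np.linalg.solve(K,[uv[0],uv[1],1.]); c=W[:3,3]; return c+d*(z-c[2])/d[2]
def proj(p,K,W):
    q=np.linalg.inv(W)@np.append(p,1.); q=K@q[:3]; return q[:2]/q[2]
def blobs(img,kind,amin=15,amax=400):
    h=cv2.cvtColor(cv2.GaussianBlur(img,(3,3),0),cv2.COLOR_BGR2HSV); H,S,V=cv2.split(h)
    m={'red':((H<8)|(H>172))&(S>130)&(V>60),'green':(H>60)&(H<95)&(S>70)&(V>40)}[kind].astype(np.uint8)
    n,l,st,c=cv2.connectedComponentsWithStats(m)
    return [(c[i],st[i,4]) for i in range(1,n) if amin<=st[i,4]<=amax]
def pots(n='top',**k):
    img,K,W=cam(n)
    for kind in ('green','red'):
        for c,a in blobs(img,kind,**k):
            g=ground(c,K,W,43); print(n,kind,np.round(c).astype(int),a,np.round(g[:2],1))
    return img,K,W
def xyz(name):
    T,o=pose(); print('t',round(o['t'],2),'tcp',np.round(T[:3,3],1),'x',np.round(T[:3,0],3),'y',np.round(T[:3,1],3),'w',round(o['width'],1))
E
python3 - <<'E'
from h import *
pots('top'); pots('scene')
img,K,W=cam('top'); 
for l,z in [('keep_tray',16),('discard_tray',16),('basket',50),('phone',9),('palette',7)]:
    m=ctrl.masks_of(l,'top')
    if m:
        ctr=max(cv2.findContours(m[0]['region'].astype(np.uint8),0,2)[0],key=cv2.contourArea)
        P=np.array([ground(p[0],K,W,z)[:2] for p in ctr],np.float32); r=cv2.minAreaRect(P); print(l,m[0]['score'],np.round(r[0],1),np.round(r[1],1),round(r[2],1))
g=lambda uv,z:np.round(ground(uv,K,W,z)[:2],1)
print('hook foot',g((195,180),0),g((192,183),0),'tip',g((168,222),242),g((169.5,216.5),242),'posttop',g((167.5,171),240))
print('bar',g((262,246),115),'ends',g((243.5,241),115),g((281,247),115),'knob',g((427,238),92),g((429,237),92))
K0,W0=K,W
img,K,W=cam('scene'); A=K@np.linalg.inv(W)[:3]; B=K0@np.linalg.inv(W0)[:3]
tri=lambda a,b:(lambda X:np.round(X[:3,0]/X[3,0],1))(cv2.triangulatePoints(B,A,np.float64(a).reshape(2,1),np.float64(b).reshape(2,1)))
print('tri tip',tri((168,222),(470,192)),'bar',tri((262,246),(385,202)),'knob',tri((427,238),(247,176)),'foot',tri((192,183),(442,305)))
im,K,W=cam('wrist'); cv2.imwrite('pics/w0.png',im); print(np.round(np.linalg.inv(pose()[0])@W,2).tolist())
xyz(0)
E
```

```text
top green [314 250] 38 [428.5 -16.4]
top green [341 250] 38 [430.8 -99.2]
top green [372 252] 37 [ 428.9 -194. ]
top red [312 125] 18 [820.8   2. ]
top red [313 141] 116 [769.7  -2.3]
top red [353 152] 31 [ 739.2 -129.4]
top red [488 172] 48 [ 687.2 -555.3]
top red [428 179] 198 [ 659.  -365.3]
top red [424 188] 25 [ 631.8 -353.2]
top red [287 213] 35 [539.3  71.1]
top red [315 218] 42 [526.6 -16.6]
top red [343 218] 42 [ 529.4 -100.9]
top red [369 218] 42 [ 531.4 -183.2]
scene red [163 206] 17 [ 727.9 -517.4]
scene red [213 214] 169 [ 678.6 -341.4]
scene red [349 233] 18 [539.3  69.9]
keep_tray 0.55 [653.7 107.2] [ 93.1 199.9] 1.9
discard_tray 0.75 [ 649.7 -118.8] [ 96.6 201.1] 1.9
basket 0.74 [444.  138.8] [126.7  72.2] 83.5
phone 0.79 [791.2 161.2] [ 74.  147.7] 10.4
palette 0.95 [ 780.  -152.7] [119.3 120.4] 1.3
hook foot [639.4 371.6] [629.4 380.5] tip [493.6 365.9] [507.9 363. ] posttop [627.1 376.7]
bar [437.3 135.7] ends [450.1 189.5] [436.   80.9] knob [ 474.5 -349.5] [ 477.7 -355.5]
tri tip [492.6 366.4 247.8] bar [438.3 133.7 116. ] knob [ 480.  -359.1   81.8] foot [628.7 381.    1.9]
[[0.0, -0.97, -0.24, 67.43], [1.0, 0.0, 0.0, 0.18], [-0.0, -0.24, 0.97, -161.98], [0.0, 0.0, 0.0, 1.0]]
t 2.3 tcp [143.6 608.3 222.7] x [-0.973  0.23  -0.   ] y [0.23  0.973 0.   ] w 87.8
```

Request:
apply_moves(targets=[[0.36, [0, 0, 0], [0, 0, -0.074]], [0.36, [0, 0, 0], [0, 0, -0.074]], [0.36, [-0.6, -0.96, 0], [0, 0, 0]], [0.36, [-0.6, -0.96, 0], [0, 0, 0]], [0.36, [-0.6, -0.96, 0], [0, 0, 0]], [0.36, [-0.6, -0.96, 0], [0, 0, 0]], [0.36, [-0.6, -0.96, 0], [0, 0, 0]], [0.36, [-0.6, -0.96, 0], [0, 0, 0]]])

```text
t: 3.3
ee_pos: [324.6, 319.0, 223.0]
orientation: [-0.002, 3.141, 0.001]
ft_force: [0.5, 1.2, 0.1]
width: 59.3
grasp_force: 0.0
```

Request:
apply_moves(targets=[[0.36, [-0.6, -0.96, 0], [0, 0, 0]], [0.36, [-0.6, -0.96, 0], [0, 0, 0]], [0.36, [-0.6, -0.96, 0], [0, 0, 0]], [0.36, [-0.6, -0.96, 0], [0, 0, 0]], [0.36, [-0.6, -0.96, 0], [0, 0, 0]], [0.36, [0, 0, 0], [0, 0, 0]]])

```text
t: 4.05
ee_pos: [475.8, 77.7, 222.9]
orientation: [0.007, 3.14, -0.0]
ft_force: [-1.2, 0.9, -0.0]
width: 59.7
grasp_force: 0.0
```

```bash
python3 - <<'E'
from h import *
xyz(0); img,K,W=pots('wrist',amin=60,amax=6000)
cv2.imwrite('pics/w1.png',img)
for p in [(428.5,-16.4),(430.8,-99),(429,-194),(527,-17),(529,-101),(531,-183)]: print(np.round(proj([*p,43],K,W)))
E
```

```text
t 4.05 tcp [475.8  77.7 222.9] x [-1.     0.004 -0.001] y [ 0.004  1.    -0.   ] w 59.7
wrist green [ 43 137] 460 [ 428.4 -194. ]
wrist green [223 130] 207 [422.5 -16.9]
wrist green [140 139] 404 [430.8 -99.7]
wrist green [339 289] 811 [593.4  97.4]
wrist green [335 342] 3711 [660.6  93.4]
wrist red [231 230] 375 [525.4 -16.8]
wrist red [151 233] 382 [ 528.5 -100.8]
wrist red [ 72 235] 382 [ 530.4 -183.5]
wrist red [314 241] 389 [538.3  71. ]
wrist red [240 342] 287 [660.4 -15.4]
[224. 136.]
[140. 139.]
[ 43. 137.]
[231. 231.]
[151. 234.]
[ 73. 236.]
```

View pics/w1.png

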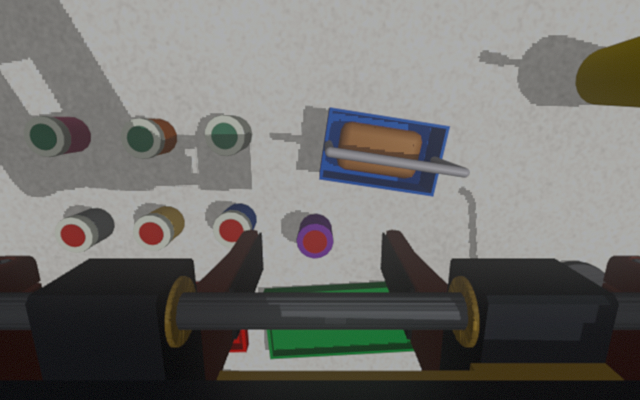

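The wrist view agrees with the top view. The white-lidded red pot with the blue body is at (231,230). The purple-lidded look-alike is at (314,241) and stays. Red pots are at (526,-17), (529,-101) and (531,-183).

Request:
apply_moves(targets=[[0.36, [-0.5, -0.95, 0], [0, 0, 0]], [0.36, [-0.5, -0.95, 0], [0, 0, 0]], [0.36, [0, 0, 0.9], [0, 0, 0]], [0.36, [0, 0, 0.9], [0, 0, 0]], [0.36, [0, 0, 0.9], [0, 0, 0]], [0.36, [0, 0, 0.9], [0, 0, 0]], [0.36, [0, 0, 0.56], [0, 0, 0]], [0.36, [0, 0, 0], [0, 0, 0]]])

```text
t: 5.1
ee_pos: [521.9, -13.0, 13.0]
orientation: [0.004, -3.137, -0.001]
ft_force: [-0.1, 0.3, -0.2]
width: 59.9
grasp_force: 0.0
```

Request:
apply_moves(targets=[[-1, [0, 0, 0], [0, 0, 0]], [-1, [0, 0, 0], [0, 0, 0]], [-1, [0, 0, 0], [0, 0, 0]], [-1, [0, 0, 0], [0, 0, 0]], [-1, [0, 0, 0], [0, 0, 0]], [-1, [0, 0, -0.8], [0, 0, 0]], [-1, [0, 0, -0.8], [0, 0, 0]], [-1, [0, 0, 0], [0, 0, 0]]])

```text
t: 6.1
ee_pos: [526.2, -14.7, 97.8]
orientation: [-0.001, 3.135, -0.001]
ft_force: [-0.2, 0.1, -1.5]
width: 39.2
grasp_force: 30.0
```

Request:
apply_moves(targets=[[-1, [-0.81, -0.23, 0], [0, 0, 0]], [-1, [-0.81, -0.23, 0], [0, 0, 0]], [-1, [-0.81, -0.23, 0], [0, 0, 0]], [-1, [0, 0, 0.8], [0, 0, 0]], [-1, [0, 0, 0.5], [0, 0, 0]], [-1, [0, 0, 0.2], [0, 0, 0]], [-1, [0, 0, 0], [0, 0, 0]], [-1, [0, 0, 0], [0, 0, 0]]])

```text
t: 7.1
ee_pos: [645.3, -48.9, 19.5]
orientation: [0.001, -3.141, -0.0]
ft_force: [1.0, 0.2, -0.6]
width: 40.0
grasp_force: 30.0
```

Request:
apply_moves(targets=[[0.2, [0, 0, 0], [0, 0, 0]], [0.2, [0, 0, 0], [0, 0, 0]], [0.2, [0, 0, 0], [0, 0, 0]], [0.2, [0, 0, -0.5], [0, 0, 0]], [0.2, [0, 0, -0.8], [0, 0, 0]], [0.36, [0, 0, -0.5], [0, 0, 0]], [0.36, [0, 0, 0], [0, 0, 0]]])

```text
t: 7.98
ee_pos: [647.0, -49.0, 111.8]
orientation: [-0.001, 3.137, -0.001]
ft_force: [-0.0, -0.2, -0.3]
width: 59.7
grasp_force: 0.0
```

```bash
python3 - <<'E'
from h import *
xyz(0); img,K,W=pots('wrist',amin=60,amax=6000); xyz(0)
pots('top',amin=25,amax=60)
E
```

```text
t 7.97 tcp [647.  -49.  111.8] x [-1.    -0.001 -0.004] y [-0.001  1.    -0.   ] w 59.7
wrist red [235  28] 1382 [ 528.3 -101.5]
wrist red [101  31] 1396 [ 530.4 -184. ]
wrist red [513  45] 1395 [537.9  70.7]
wrist red [322 212] 970 [645.9 -48.1]
wrist red [378 351] 2826 [758.1  -4.1]
t 8.03 tcp [645.9 -48.9 110.2] x [-1.    -0.001 -0.002] y [-0.001  1.    -0.   ] w 59.4
top green [372 252] 38 [ 428.6 -194. ]
top red [488 172] 48 [ 687.2 -555.3]
top red [424 188] 26 [ 631.2 -353.2]
top red [287 213] 36 [539.4  71.4]
top red [369 218] 44 [ 531.6 -183.6]
```

Request:
apply_moves(targets=[[0.36, [0.79, -0.35, 0], [0, 0, 0]], [0.36, [0.79, -0.35, 0], [0, 0, 0]], [0.36, [0.79, -0.35, 0], [0, 0, 0]], [0.36, [0, 0, 0.9], [0, 0, 0]], [0.36, [0, 0, 0.7], [0, 0, 0]], [0.36, [0, 0, 0.3], [0, 0, 0]], [0.36, [0, 0, 0], [0, 0, 0]], [-1, [0, 0, 0], [0, 0, 0]]])

```text
t: 9.07
ee_pos: [527.6, -101.5, 15.3]
orientation: [-0.001, 3.141, -0.0]
ft_force: [0.4, -0.6, -0.3]
width: 52.8
grasp_force: 0.0
```

Request:
apply_moves(targets=[[-1, [0, 0, 0], [0, 0, 0]], [-1, [0, 0, 0], [0, 0, 0]], [-1, [0, 0, 0], [0, 0, 0]], [-1, [0, 0, 0], [0, 0, 0]], [-1, [0, 0, -0.8], [0, 0, 0]], [-1, [0, 0, -0.8], [0, 0, 0]], [-1, [0, 0, 0], [0, 0, 0]]])

```text
t: 9.95
ee_pos: [529.1, -101.9, 97.5]
orientation: [-0.001, 3.136, -0.002]
ft_force: [0.0, 0.4, -1.0]
width: 39.6
grasp_force: 30.0
```

Request:
apply_moves(targets=[[-1, [-0.81, -0.12, 0], [0, 0, 0]], [-1, [-0.81, -0.12, 0], [0, 0, 0]], [-1, [-0.81, -0.12, 0], [0, 0, 0]], [-1, [0, 0, 0.8], [0, 0, 0]], [-1, [0, 0, 0.5], [0, 0, 0]], [-1, [0, 0, 0.2], [0, 0, 0]], [-1, [0, 0, 0], [0, 0, 0]], [-1, [0, 0, 0], [0, 0, 0]]])

```text
t: 10.95
ee_pos: [648.2, -119.3, 19.3]
orientation: [0.001, -3.141, -0.0]
ft_force: [-0.2, -0.1, -0.2]
width: 39.5
grasp_force: 30.0
```

Request:
apply_moves(targets=[[0.2, [0, 0, 0], [0, 0, 0]], [0.2, [0, 0, 0], [0, 0, 0]], [0.2, [0, 0, 0], [0, 0, 0]], [0.2, [0, 0, -0.5], [0, 0, 0]], [0.2, [0, 0, -0.8], [0, 0, 0]], [0.36, [0, 0, -0.5], [0, 0, 0]], [0.36, [0, 0, 0], [0, 0, 0]]])

```text
t: 11.82
ee_pos: [650.1, -119.7, 111.9]
orientation: [-0.001, 3.137, -0.001]
ft_force: [0.4, -0.0, -0.2]
width: 59.9
grasp_force: 0.0
```

```bash
python3 - <<'E'
from h import *
xyz(0); img,K,W=pots('wrist',amin=60,amax=6000); xyz(0)
E
```

```text
t 11.82 tcp [ 650.1 -119.7  111.9] x [-1.    -0.001 -0.004] y [-0.001  1.    -0.001] w 59.9
wrist red [216  26] 1387 [ 530.3 -184.1]
wrist red [625  41] 1150 [538.4  68.8]
wrist red [ 23 230] 1199 [ 662.5 -329.9]
wrist red [425 208] 989 [645.8 -46.7]
wrist red [322 212] 981 [ 649.  -118.5]
t 11.88 tcp [ 648.9 -119.5  110.2] x [-1.    -0.001 -0.002] y [-0.001  1.    -0.   ] w 60.1
```

Request:
apply_moves(targets=[[0.36, [0.79, -0.43, 0], [0, 0, 0]], [0.36, [0.79, -0.43, 0], [0, 0, 0]], [0.36, [0.79, -0.43, 0], [0, 0, 0]], [0.36, [0, 0, 0.9], [0, 0, 0]], [0.36, [0, 0, 0.7], [0, 0, 0]], [0.36, [0, 0, 0.3], [0, 0, 0]], [0.36, [0, 0, 0], [0, 0, 0]], [-1, [0, 0, 0], [0, 0, 0]]])

```text
t: 12.88
ee_pos: [530.7, -184.0, 15.3]
orientation: [-0.001, 3.141, -0.001]
ft_force: [-0.3, -1.2, 0.3]
width: 52.8
grasp_force: 0.0
```

Request:
apply_moves(targets=[[-1, [0, 0, 0], [0, 0, 0]], [-1, [0, 0, 0], [0, 0, 0]], [-1, [0, 0, 0], [0, 0, 0]], [-1, [0, 0, 0], [0, 0, 0]], [-1, [0, 0, -0.8], [0, 0, 0]], [-1, [0, 0, -0.8], [0, 0, 0]], [-1, [0, 0, 0], [0, 0, 0]]])

```text
t: 13.75
ee_pos: [532.1, -184.7, 97.6]
orientation: [-0.001, 3.136, -0.003]
ft_force: [0.5, 0.5, -1.1]
width: 39.7
grasp_force: 30.0
```

Request:
apply_moves(targets=[[-1, [-0.81, -0.02, 0], [0, 0, 0]], [-1, [-0.81, -0.02, 0], [0, 0, 0]], [-1, [-0.81, -0.02, 0], [0, 0, 0]], [-1, [0, 0, 0.8], [0, 0, 0]], [-1, [0, 0, 0.5], [0, 0, 0]], [-1, [0, 0, 0.2], [0, 0, 0]], [-1, [0, 0, 0], [0, 0, 0]], [-1, [0, 0, 0], [0, 0, 0]]])

```text
t: 14.75
ee_pos: [651.3, -186.8, 19.3]
orientation: [0.001, -3.141, -0.0]
ft_force: [0.5, -0.8, -0.4]
width: 39.7
grasp_force: 30.0
```

Request:
apply_moves(targets=[[0.2, [0, 0, 0], [0, 0, 0]], [0.2, [0, 0, 0], [0, 0, 0]], [0.2, [0, 0, 0], [0, 0, 0]], [0.2, [0, 0, -0.5], [0, 0, 0]], [0.2, [0, 0, -0.8], [0, 0, 0]], [0.36, [0, 0, -0.5], [0, 0, 0]], [0.36, [0, 0, 0], [0, 0, 0]]])

```text
t: 15.62
ee_pos: [653.1, -187.3, 112.0]
orientation: [-0.001, 3.137, -0.002]
ft_force: [-0.0, -0.1, -0.2]
width: 59.8
grasp_force: 0.0
```

```bash
python3 - <<'E'
from h import *
xyz(0); img,K,W=pots('wrist',amin=60,amax=6000); xyz(0)
pots('top',amin=25,amax=60);
E
```

```text
t 15.62 tcp [ 653.1 -187.3  112. ] x [-1.    -0.001 -0.004] y [-0.001  1.    -0.001] w 59.8
wrist red [ 69 118] 167 [ 588.3 -351.5]
wrist red [ 73 180] 388 [ 629.8 -356.1]
wrist red [ 86 230] 1765 [ 665.5 -353.7]
wrist red [525 204] 999 [645.7 -45.4]
wrist red [421 208] 987 [ 648.9 -117.2]
wrist red [323 211] 966 [ 650.9 -186. ]
t 15.68 tcp [ 652.  -187.   110.2] x [-1.    -0.001 -0.002] y [-0.001  1.    -0.   ] w 59.7
top green [314 250] 38 [428.5 -16.4]
top green [340 250] 25 [431.6 -96.2]
top red [353 152] 30 [ 739.2 -129.7]
top red [488 172] 47 [ 686.9 -555.3]
top red [326 180] 42 [646.4 -47.7]
top red [287 213] 36 [539.4  71.4]
```

Request:
apply_moves(targets=[[0.36, [0.89, -0.03, 0], [0, 0, 0]], [0.36, [0.89, -0.03, 0], [0, 0, 0]], [0.36, [0.89, -0.03, 0], [0, 0, 0]], [0.36, [0.89, -0.03, 0], [0, 0, 0]], [0.36, [0.9, -0.02, 0], [0, 0, 0]], [0.36, [0, 0, 0.9], [0, 0, 0]], [0.36, [0, 0, 0.7], [0, 0, 0]], [0.36, [0, 0, 0.3], [0, 0, 0]]])

```text
t: 16.73
ee_pos: [426.6, -193.2, 12.2]
orientation: [0.001, -3.137, -0.003]
ft_force: [0.6, -0.1, 0.0]
width: 59.7
grasp_force: 0.0
```

Request:
apply_moves(targets=[[0.36, [0, 0, 0], [0, 0, 0]], [-1, [0, 0, 0], [0, 0, 0]], [-1, [0, 0, 0], [0, 0, 0]], [-1, [0, 0, 0], [0, 0, 0]], [-1, [0, 0, 0], [0, 0, 0]], [-1, [0, 0, 0], [0, 0, 0]], [-1, [0, 0, -0.8], [0, 0, 0]], [-1, [0, 0, -0.8], [0, 0, 0]]])

```text
t: 17.73
ee_pos: [428.1, -193.8, 95.5]
orientation: [0.001, -3.14, -0.001]
ft_force: [0.6, -0.9, -0.1]
width: 39.5
grasp_force: 30.0
```

Request:
apply_moves(targets=[[-1, [-0.76, 0.78, 0], [0, 0, 0]], [-1, [-0.76, 0.78, 0], [0, 0, 0]], [-1, [-0.76, 0.78, 0], [0, 0, 0]], [-1, [-0.76, 0.78, 0], [0, 0, 0]], [-1, [-0.76, 0.78, 0], [0, 0, 0]], [-1, [-0.76, 0.78, 0], [0, 0, 0]], [-1, [0, 0, 0], [0, 0, 0]]])

```text
t: 18.6
ee_pos: [658.8, 43.0, 95.0]
orientation: [-0.006, 3.139, 0.001]
ft_force: [0.1, -0.3, -0.6]
width: 39.7
grasp_force: 30.0
```

Request:
apply_moves(targets=[[-1, [0, 0, 0.8], [0, 0, 0]], [-1, [0, 0, 0.5], [0, 0, 0]], [-1, [0, 0, 0.2], [0, 0, 0]], [-1, [0, 0, 0], [0, 0, 0]], [-1, [0, 0, 0], [0, 0, 0]]])

```text
t: 19.23
ee_pos: [656.6, 39.7, 20.4]
orientation: [-0.0, 3.141, -0.0]
ft_force: [-0.2, -0.1, -0.1]
width: 39.7
grasp_force: 30.0
```

Request:
apply_moves(targets=[[0.2, [0, 0, 0], [0, 0, 0]], [0.2, [0, 0, 0], [0, 0, 0]], [0.2, [0, 0, 0], [0, 0, 0]], [0.2, [0, 0, -0.5], [0, 0, 0]], [0.2, [0, 0, -0.8], [0, 0, 0]], [0.36, [0, 0, -0.5], [0, 0, 0]], [0.36, [0, 0, 0], [0, 0, 0]]])

```text
t: 20.1
ee_pos: [658.0, 40.2, 111.8]
orientation: [-0.001, 3.137, 0.0]
ft_force: [1.2, -0.1, -0.1]
width: 59.6
grasp_force: 0.0
```

```bash
python3 - <<'E'
from h import *
xyz(0); pots('wrist',amin=60,amax=9000); xyz(0)
pots('top',amin=20,amax=60); pots('scene',amin=8,amax=60)
E
```

```text
t 20.1 tcp [658.   40.2 111.8] x [-1.    -0.001 -0.004] y [-0.001  1.     0.   ] w 59.6
wrist green [321 211] 967 [655.8  40.6]
wrist red [370  26] 1439 [538.1  70.5]
wrist red [190 197] 1027 [645.9 -49.7]
wrist red [ 87 201] 1025 [ 649.  -121.3]
wrist red [  3 207] 152 [ 653.3 -180.4]
wrist red [268 350] 2979 [ 7.69e+02 -7.00e-01]
t 20.15 tcp [656.8  40.2 110.2] x [-1.    -0.001 -0.002] y [-0.001  1.     0.   ] w 59.9
top green [341 250] 39 [431.1 -99.3]
top red [312 125] 20 [820.    3.7]
top red [323 134] 32 [791.2 -31.5]
top red [353 152] 30 [ 739.2 -129.7]
top red [488 172] 47 [ 686.9 -555.3]
top red [349 180] 21 [ 649.3 -118.8]
top red [371 180] 23 [ 650.7 -185.3]
top red [424 188] 26 [ 631.2 -353.2]
scene red [163 206] 17 [ 727.9 -517.4]
scene red [265 232] 30 [ 665.7 -138.6]
scene red [274 230] 8 [ 644.8 -122.7]
scene red [349 233] 17 [539.2  70.4]
scene red [294 238] 9 [641.2 -51.6]
scene red [249 258] 12 [ 779.2 -100.7]
```

Request:
apply_moves(targets=[[0.36, [0.9, -0.56, 0], [0, 0, 0]], [0.36, [0.9, -0.56, 0], [0, 0, 0]], [0.36, [0.9, -0.56, 0], [0, 0, 0]], [0.36, [0.9, -0.56, 0], [0, 0, 0]], [0.9, [0.91, -0.55, 0], [0, 0, 0]], [0.36, [0, 0, 0.9], [0, 0, 0]], [0.36, [0, 0, 0.7], [0, 0, 0]], [0.36, [0, 0, 0.3], [0, 0, 0]]])

```text
t: 21.25
ee_pos: [429.1, -99.2, 12.4]
orientation: [0.001, -3.137, -0.002]
ft_force: [-0.7, 0.1, 0.1]
width: 60.1
grasp_force: 0.0
```

Request:
apply_moves(targets=[[0.36, [0, 0, 0], [0, 0, 0]], [-1, [0, 0, 0], [0, 0, 0]], [-1, [0, 0, 0], [0, 0, 0]], [-1, [0, 0, 0], [0, 0, 0]], [-1, [0, 0, 0], [0, 0, 0]], [-1, [0, 0, 0], [0, 0, 0]], [-1, [0, 0, -0.8], [0, 0, 0]], [-1, [0, 0, -0.8], [0, 0, 0]]])

```text
t: 22.25
ee_pos: [430.5, -99.4, 95.5]
orientation: [0.001, -3.14, -0.0]
ft_force: [0.7, -0.3, -0.9]
width: 39.3
grasp_force: 30.0
```

Request:
apply_moves(targets=[[-1, [-0.74, 0.69, 0], [0, 0, 0]], [-1, [-0.74, 0.69, 0], [0, 0, 0]], [-1, [-0.74, 0.69, 0], [0, 0, 0]], [-1, [-0.74, 0.69, 0], [0, 0, 0]], [-1, [-0.74, 0.69, 0], [0, 0, 0]], [-1, [-0.74, 0.69, 0], [0, 0, 0]], [-1, [0, 0, 0], [0, 0, 0]]])

```text
t: 23.12
ee_pos: [655.1, 110.1, 95.0]
orientation: [-0.005, 3.139, 0.001]
ft_force: [-1.6, -0.9, -1.7]
width: 39.2
grasp_force: 30.0
```

Request:
apply_moves(targets=[[-1, [0, 0, 0.8], [0, 0, 0]], [-1, [0, 0, 0.5], [0, 0, 0]], [-1, [0, 0, 0.2], [0, 0, 0]], [-1, [0, 0, 0], [0, 0, 0]], [-1, [0, 0, 0], [0, 0, 0]]])

```text
t: 23.75
ee_pos: [652.9, 107.2, 20.4]
orientation: [-0.0, 3.141, 0.0]
ft_force: [-0.1, 0.2, 0.2]
width: 39.7
grasp_force: 30.0
```

Request:
apply_moves(targets=[[0.2, [0, 0, 0], [0, 0, 0]], [0.2, [0, 0, 0], [0, 0, 0]], [0.2, [0, 0, 0], [0, 0, 0]], [0.2, [0, 0, -0.5], [0, 0, 0]], [0.2, [0, 0, -0.8], [0, 0, 0]], [0.36, [0, 0, -0.5], [0, 0, 0]], [0.36, [0, 0, 0], [0, 0, 0]]])

```text
t: 24.62
ee_pos: [654.4, 107.9, 111.8]
orientation: [-0.001, 3.137, 0.001]
ft_force: [-0.4, -0.9, -0.5]
width: 59.7
grasp_force: 0.0
```

```bash
python3 - <<'E'
from h import *
pots('wrist',amin=60,amax=9000); xyz(0)
pots('top',amin=20,amax=60)
E
```

```text
wrist green [321 211] 976 [652.1 108. ]
wrist green [223 216] 956 [655.9  39.4]
wrist green [213 249] 671 [680.6  30.6]
wrist red [260  32] 1422 [538.3  70.4]
wrist red [ 91 202] 1021 [646.  -50.9]
wrist red [  3 209] 158 [ 651.4 -113. ]
t 24.68 tcp [653.2 107.7 110.1] x [-1.    -0.001 -0.001] y [-0.001  1.     0.   ] w 59.6
top green [314 250] 38 [428.5 -16.4]
top red [312 125] 20 [820.4   1.9]
top red [353 152] 30 [ 739.2 -129.7]
top red [488 172] 48 [ 687.2 -555.3]
top red [327 180] 28 [647.  -47.9]
top red [349 180] 22 [ 648.7 -118.9]
top red [371 180] 42 [ 650.8 -185.8]
top red [424 188] 25 [ 631.4 -353.1]
```

Request:
apply_moves(targets=[[0.36, [0, 0, -0.8], [0, 0, 0]], [0.36, [0, 0, -0.8], [0, 0, 0]], [0.36, [0, 0, -0.8], [0, 0, 0]], [0.36, [0.8, 0, 0], [0, 0, 0]], [0.36, [0.8, 0, 0], [0, 0, 0]], [0.36, [0.8, 0, 0], [0, 0, 0]], [0.36, [0.8, 0, 0], [0, 0, 0]], [0.36, [0.8, 0, 0], [0, 0, 0]]])

```text
t: 25.72
ee_pos: [450.8, 107.3, 228.1]
orientation: [0.001, -3.139, 0.001]
ft_force: [-0.7, 0.2, -0.4]
width: 59.6
grasp_force: 0.0
```

Request:
apply_moves(targets=[[0.36, [0, 0, 0], [0, 0, 0.108]], [0.36, [0, 0, 0], [0, 0, 0.108]], [0.36, [0, 0, 0], [0, 0, 0.108]], [0.36, [0, 0, 0], [0, 0, 0.108]], [0.36, [0, 0, 0], [0, 0, 0.108]], [0.36, [0, 0, 0], [0, 0, 0.108]], [0.36, [0, 0, 0], [0, 0, 0.108]], [0.36, [0, 0, 0], [0, 0, 0.108]]])

```text
t: 26.72
ee_pos: [452.0, 107.3, 228.1]
orientation: [-1.977, -2.439, 0.004]
ft_force: [-0.0, 0.5, 1.1]
width: 59.4
grasp_force: 0.0
```

Request:
apply_moves(targets=[[0.36, [0, 0, 0], [0, 0, 0.108]], [0.36, [0, 0, 0], [0, 0, 0.108]], [0.36, [0, 0, 0], [0, 0, 0]], [0.36, [0, 0, 0], [0, 0, 0]]])

```text
t: 27.22
ee_pos: [452.5, 107.4, 228.9]
orientation: [-2.352, -2.082, 0.002]
ft_force: [0.1, 0.1, 0.5]
width: 59.8
grasp_force: 0.0
```

```bash
python3 - <<'E'
from h import *
xyz(0); img,K,W=cam('wrist'); cv2.imwrite('pics/w2.png',img)
np.savez('w2.npz',K=K,W=W)
for l,z in [('basket_bar',115),('hook_tip',242)]:
    for d in ctrl.pinpoint(l,'wrist')[:2]: print(l,d['score'],np.round(d['xy']),np.round(ground(d['xy'],K,W,z)))
pots('top',amin=20,amax=60)
E
```

```text
t 27.23 tcp [452.5 107.4 228.9] x [ 0.121  0.993 -0.001] y [ 0.993 -0.121 -0.001] w 59.8
basket_bar 0.78 [311. 162.] [447. 139. 115.]
top green [298 176] 37 [656.1  41.5]
top green [276 176] 34 [652.4 108.9]
top green [315 250] 40 [428.9 -17.2]
top red [353 152] 31 [ 739.2 -129.4]
top red [488 172] 47 [ 686.9 -555.3]
top red [327 180] 43 [646.3 -47.9]
top red [349 180] 41 [ 649.1 -118.4]
top red [371 180] 41 [ 650.9 -186. ]
top red [424 188] 25 [ 630.7 -353.1]
top red [287 213] 36 [539.4  71.4]
```

View pics/w2.png

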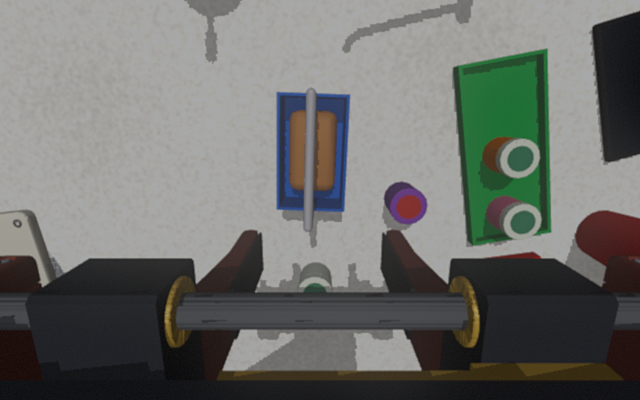

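The bar runs from about (311,92) to (308,228), over the blue basket at (313,150). The purple look-alike is at (405,204).

```bash
python3 - <<'E'
from h import *
f=np.load('w2.npz');K,W=f['K'],f['W']
a=ground((311,91),K,W,115);b=ground((308.3,229),K,W,115);print(a,b,np.linalg.norm(a-b),(a+b)/2,np.degrees(np.arctan2(*(a-b)[[1,0]])))
T=pose()[0]
d=(a-b)/np.linalg.norm(a-b); P=(a+b)/2-24*d
P[2]=96; print('tool delta',(T[:3,:3].T@(P-T[:3,3])))
img,K,W=cam('scene'); Ks,Ws=K,W; it,Kt,Wt=cam('top')
for n in ('scene','top'):
  for l in ('hook_tip','hook'):
    print(n,l,[(np.round(d['xy'],1),round(d['score'],2)) for d in ctrl.pinpoint(l,n)[:2]])
ch=cv2.resize(it[140:240,140:240],None,fx=5,fy=5,interpolation=cv2.INTER_CUBIC); cs=cv2.resize(img[180:340,420:500],None,fx=3.125,fy=3.125,interpolation=cv2.INTER_CUBIC)
cv2.imwrite('pics/hook.png',np.hstack([ch,cs]))
E
```

```text
[453.58991198 192.69797385 115.        ] [437.14081158  82.62078548 115.        ] 111.29941735465665 [445.36536178 137.65937966 115.        ] 81.50104150106303
tool delta [  5.05323018 -11.68357312 133.53932505]
scene hook_tip []
scene hook [(array([443.6, 303.6]), 0.92), (array([280.8, 282.2]), 0.58)]
top hook_tip [(array([167.1, 218.1]), 0.88)]
top hook [(array([194.7, 181.5]), 0.68)]
```

View pics/hook.png

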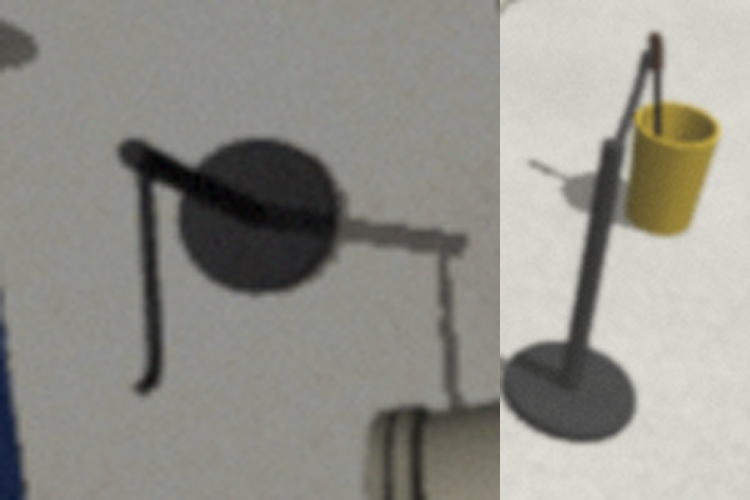

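The left panel shows the hook in the top view: foot at crop (262,215), post top (132,153), arm end and upturned tip about (153,375)–(146,388). That puts the tip at full-image (169.4,217).

Request:
apply_moves(targets=[[0.36, [0.1, -0.23, 0], [0, 0, 0.017]], [0.36, [0, 0, 0.8], [0, 0, 0]], [0.36, [0, 0, 0.8], [0, 0, 0]], [0.36, [0, 0, 0.7], [0, 0, 0]], [0.36, [0, 0, 0.37], [0, 0, 0]], [0.36, [0, 0, 0], [0, 0, 0]]])

```text
t: 28.48
ee_pos: [441.1, 113.6, 95.1]
orientation: [-2.382, -2.046, 0.004]
ft_force: [0.4, 0.3, -0.0]
width: 59.8
grasp_force: 0.0
```

Request:
apply_moves(targets=[[-1, [0, 0, 0], [0, 0, 0]], [-1, [0, 0, 0], [0, 0, 0]], [-1, [0, 0, 0], [0, 0, 0]], [-1, [0, 0, 0], [0, 0, 0]], [-1, [0, 0, 0], [0, 0, 0]], [-1, [0, 0, 0], [0, 0, 0]], [-1, [0, 0, -0.2], [0, 0, 0]], [-1, [0, 0, 0], [0, 0, 0]]])

```text
t: 29.48
ee_pos: [442.6, 114.0, 106.9]
orientation: [2.383, 2.046, 0.002]
ft_force: [-0.1, -0.3, -1.9]
width: 7.0
grasp_force: 30.0
```

```bash
python3 - <<'E'
from h import *
xyz(0)
it,K,W=cam('top')
# post line: foot centre & post top -> direction fit of the stand
P=np.array([628.5,380])
uv=lambda c:(140+c[0]/5-.4,140+c[1]/5-.4)
print('foot',ground(uv((260,215)),K,W,6),'posttop',ground(uv((132,153)),K,W,240))
for c in [(145,170),(148,230),(152,330)]: print('arm',ground(uv(c),K,W,220))
print('bend',ground(uv((154,372)),K,W,224),'tip',ground(uv((146,387)),K,W,242),ground((167.1,218.1),K,W,242))
E
```

```text
t 29.48 tcp [442.6 114.  106.9] x [0.151 0.989 0.   ] y [ 0.989 -0.151  0.001] w 7.0
foot [629.84243225 380.11938002   6.        ] posttop [629.12318485 380.72063011 240.        ]
arm [623.42056014 380.30986434 220.        ]
arm [591.22012135 376.60581336 220.        ]
arm [537.95308058 371.00540246 220.        ]
bend [515.51282368 367.15637974 224.        ] tip [506.60162584 364.70064798 242.        ] [503.62680456 368.87410235 242.        ]
```

Request:
apply_moves(targets=[[-1, [0, 0, -0.9], [0, 0, 0]], [-1, [0, 0, -0.9], [0, 0, 0]], [-1, [0, 0, -0.94], [0, 0, 0]], [-1, [0, 0, 0], [0, 0, -0.086]], [-1, [0, 0, 0], [0, 0, -0.086]], [-1, [0, 0, 0], [0, 0, 0]]])

```text
t: 30.28
ee_pos: [441.8, 113.8, 243.1]
orientation: [-2.087, -2.348, 0.0]
ft_force: [0.2, -0.1, -1.2]
width: 7.0
grasp_force: 30.0
```

Request:
apply_moves(targets=[[-1, [0.8, 0.27, 0], [0, 0, 0]], [-1, [0.9, 0.27, 0], [0, 0, 0]], [-1, [0.9, 0.27, 0], [0, 0, 0]], [-1, [0.9, 0.27, 0], [0, 0, 0]], [-1, [0.8, 0.27, 0], [0, 0, 0]], [-1, [0, 0, 0], [0, 0, 0]], [-1, [0, 0, 0], [0, 0, 0]]])

```text
t: 31.15
ee_pos: [483.1, 334.7, 242.4]
orientation: [-2.087, -2.348, 0.003]
ft_force: [-0.5, 0.3, -1.5]
width: 7.3
grasp_force: 30.0
```

```bash
python3 - <<'E'
from h import *
T,o=pose(); xyz(0); v=np.array([-.122,.9925,0]);u=np.array([-.9925,-.122,0]); post=np.array([629.3,380.4,0])
c=T[:3,3]+24*T[:3,0]-19*T[:3,2]*1; print('bar',c,'d',(c-post)@u,'lat',(c-post)@v)
a,K,W=cam('scene'); b,_,_=cam('wrist')
cv2.imwrite('pics/h1.png',np.hstack([cv2.resize(a[140:300,380:508],(400,500)),cv2.resize(b[:250,200:440],(400,417)) if 0 else cv2.resize(b[0:300,160:400],(400,500))]))
E
```

```text
t 31.15 tcp [483.1 334.7 242.4] x [-0.117  0.993 -0.001] y [ 0.993  0.117 -0.002] w 7.3
bar [480.30681611 358.59534599 261.38024133] d 150.5359028020104 lat -3.463950671267452
```

View pics/h1.png

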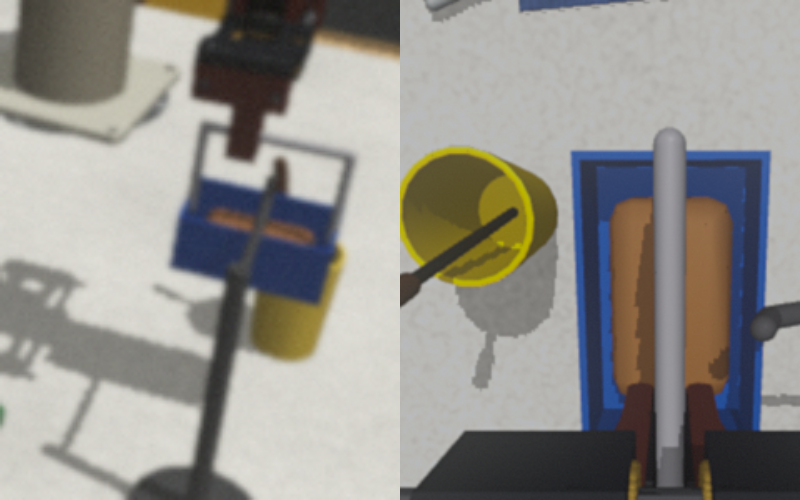

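Left panel: the basket hangs level, with the hook arm in front of it. Right panel: the hook tip is at crop (763,322), which is wrist (378,193), just right of the bar and between the uprights.

```bash
python3 - <<'E'
from h import *
T,o=pose(); img,K,W=cam('wrist')
tip=ground((377.8,193),K,W,243); e=ground((160+270*.6,129*.6),K,W,o['ee_pos'][2]+19); print('tip',tip,'barend',e)
R=T[:3,:3].T; print('tip tool',R@(tip-T[:3,3]),'end tool',R@(e-T[:3,3]))
E
```

```text
tip [505.98137458 367.78128655 243.        ] barend [473.23296946 415.08548533 261.86047212]
tip tool [30.6871187  26.42588214 -0.18623546] end tool [ 81.4726288   -0.60502576 -19.05485097]
```

Request:
apply_moves(targets=[[-1, [0.1, 0, -0.04], [0, 0, 0]], [-1, [0, 0.44, 0], [0, 0, 0]], [-1, [0, 0.44, 0], [0, 0, 0]], [-1, [0, 0.44, 0], [0, 0, 0]], [-1, [0, 0.44, 0], [0, 0, 0]], [-1, [0, 0, 0], [0, 0, 0]]])

```text
t: 32.05
ee_pos: [571.6, 350.5, 245.2]
orientation: [2.088, 2.347, 0.001]
ft_force: [0.2, 0.9, -2.3]
width: 7.4
grasp_force: 30.0
```

Request:
apply_moves(targets=[[-1, [0, 0, 0.3], [0, 0, 0]], [-1, [0, 0, 0.24], [0, 0, 0]], [-1, [0, 0, 0.06], [0, 0, 0]], [-1, [0, 0, 0.02], [0, 0, 0]], [-1, [0, 0, 0], [0, 0, 0]]])

```text
t: 32.67
ee_pos: [570.6, 350.9, 214.5]
orientation: [2.086, 2.349, 0.001]
ft_force: [-0.8, -1.0, -1.0]
width: 7.1
grasp_force: 30.0
```

Request:
apply_moves(targets=[[-1, [0, 0, 0.06], [0, 0, 0]], [-1, [0, 0, 0.02], [0, 0, 0]], [-1, [0, 0, 0], [0, 0, 0]], [-1, [0, 0, 0], [0, 0, 0]]])

```text
t: 33.17
ee_pos: [570.5, 350.8, 210.2]
orientation: [2.086, 2.349, 0.0]
ft_force: [0.2, 1.1, -1.9]
width: 7.2
grasp_force: 30.0
```

Request:
apply_moves(targets=[[-1, [0, 0, 0.02], [0, 0, 0]], [-1, [0, 0, 0], [0, 0, 0]], [-1, [0, 0, 0], [0, 0, 0]]])

```text
t: 33.55
ee_pos: [570.6, 350.8, 209.3]
orientation: [2.086, 2.349, 0.0]
ft_force: [-0.1, 0.0, -0.5]
width: 6.8
grasp_force: 30.0
```

Request:
apply_moves(targets=[[-1, [0, 0, 0.02], [0, 0, 0]], [-1, [0, 0, 0], [0, 0, 0]], [-1, [0, 0, 0], [0, 0, 0]]])

```text
t: 33.92
ee_pos: [570.7, 350.8, 208.6]
orientation: [2.086, 2.349, 0.001]
ft_force: [-0.5, -0.5, 4.4]
width: 6.6
grasp_force: 30.0
```

Request:
apply_moves(targets=[[-0.7, [0, 0, 0], [0, 0, 0]], [-0.7, [0, 0, 0], [0, 0, 0]], [-0.6, [0, 0, 0], [0, 0, 0]], [-0.5, [0, 0, 0], [0, 0, 0]], [-0.2, [0, 0, 0], [0, 0, 0]], [-0.2, [0, 0, 0], [0, 0, 0]]])

```text
t: 34.67
ee_pos: [570.5, 350.7, 208.2]
orientation: [2.086, 2.349, -0.0]
ft_force: [0.8, -0.1, 0.0]
width: 34.5
grasp_force: 0.0
```

```bash
python3 - <<'E'
from h import *
a,K,W=cam('scene'); b,_,_=cam('wrist')
cv2.imwrite('pics/h2.png',np.hstack([cv2.resize(a[150:310,372:500],(400,500)),cv2.resize(b[0:300,160:400],(400,500))]))
E
```

```text
(no output)
```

View pics/h2.png

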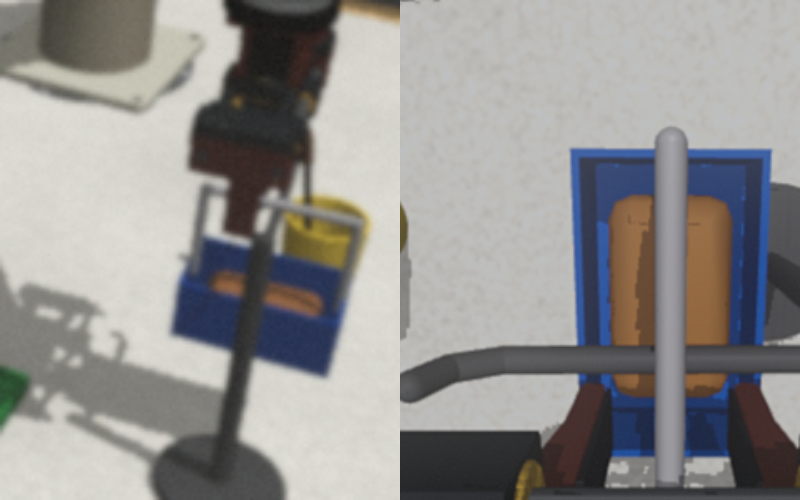

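Request:
apply_moves(targets=[[-0.2, [0, 0, -0.2], [0, 0, 0]], [-0.2, [0, 0, -0.4], [0, 0, 0]], [-0.2, [0, 0, -0.6], [0, 0, 0]], [-0.2, [0, 0, -0.6], [0, 0, 0]], [0, [0, 0, 0], [0, 0, 0]]])

```text
t: 35.4
ee_pos: [572.0, 351.7, 302.7]
orientation: [2.085, 2.348, 0.011]
ft_force: [0.7, 0.6, 0.3]
width: 41.6
grasp_force: 0.0
```

Request:
apply_moves(targets=[[0.36, [-0.9, 0, 0], [0, 0, 0]], [0.36, [-0.9, -0.2, 0], [0, 0, 0]], [0.36, [-0.9, -0.5, 0], [0, 0, 0]], [0.36, [-0.9, -0.5, 0], [0, 0, 0]], [0.36, [-0.9, -0.5, 0], [0, 0, 0]], [0.36, [-0.9, -0.5, 0], [0, 0, 0]], [0.36, [-0.9, -0.5, 0], [0, 0, 0]], [0.36, [-0.9, -0.5, 0], [0, 0, 0]]])

```text
t: 36.4
ee_pos: [453.0, -27.0, 297.9]
orientation: [-2.086, -2.349, 0.0]
ft_force: [-0.0, 0.1, -0.3]
width: 59.9
grasp_force: 0.0
```

Request:
apply_moves(targets=[[0.36, [0, 0, 0], [0, 0, -0.115]], [0.36, [0, 0, 0], [0, 0, -0.115]], [0.36, [0, 0, 0], [0, 0, -0.115]], [0.36, [0, 0, 0], [0, 0, -0.115]], [0.36, [0, 0, 0], [0, 0, -0.115]], [0.36, [0, 0, 0], [0, 0, -0.115]], [0.36, [0, 0, 0], [0, 0, -0.115]], [0.36, [0, 0, 0], [0, 0, -0.115]]])

```text
t: 37.4
ee_pos: [453.7, -25.6, 297.8]
orientation: [-0.002, -3.141, -0.0]
ft_force: [0.1, -0.6, 0.3]
width: 59.6
grasp_force: 0.0
```

```bash
python3 - <<'E'
from h import *
a,K,W=cam('scene'); xyz(0)
cv2.imwrite('pics/h3.png',cv2.resize(a[150:310,200:500],None,fx=2.6,fy=2.6))
pots('top',amin=20,amax=60);pots('wrist',amin=60,amax=9000)
xyz(0)
E
```

```text
t 37.45 tcp [453.7 -25.7 297.8] x [-1.    -0.006  0.001] y [-0.006  1.     0.   ] w 59.9
top green [298 176] 37 [656.1  41.5]
top green [276 177] 35 [652.2 109.1]
top red [353 152] 31 [ 739.2 -129.4]
top red [488 172] 48 [ 687.2 -555.3]
top red [326 180] 42 [646.4 -47.7]
top red [349 180] 41 [ 649.1 -118.4]
top red [371 180] 41 [ 650.9 -186. ]
top red [424 188] 26 [ 631.2 -353.2]
top red [287 213] 40 [539.   70.3]
wrist green [328 151] 275 [428.  -16.7]
wrist green [444 276] 83 [594.2 137.6]
wrist green [366 285] 635 [605.9  34.5]
wrist green [373 333] 285 [678.8  46.1]
wrist red [291 282] 1114 [601.3 -65.3]
wrist red [281 330] 214 [674.3 -82. ]
wrist red [252 357] 129 [ 718. -124.]
wrist red [337 363] 402 [728.   -3.6]
t 37.55 tcp [453.9 -25.6 297.9] x [-1.     0.01   0.001] y [0.01 1.   0.  ] w 59.4
```

View pics/h3.png

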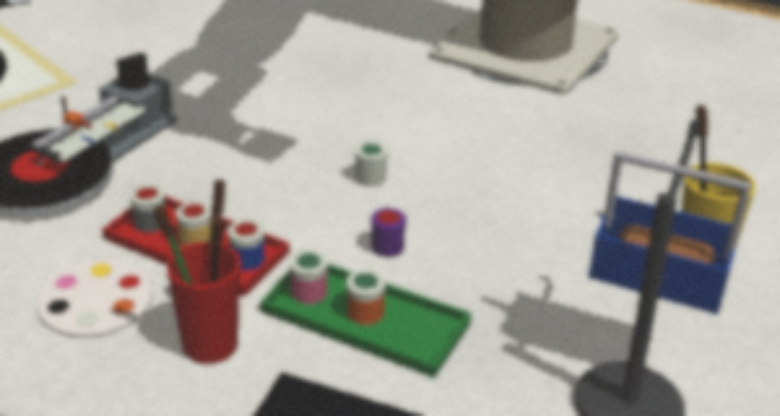

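The basket hangs on the hook. Three red pots are in the red tray and two green pots in the green one. The last green pot is at crop (372,165).

Request:
apply_moves(targets=[[0.36, [0.52, 0.18, 0.9], [0, 0, 0]], [0.36, [0, 0, 0.9], [0, 0, 0]], [0.36, [0, 0, 0.9], [0, 0, 0]], [0.36, [0, 0, 0.9], [0, 0, 0]], [0.36, [0, 0, 0.9], [0, 0, 0]], [0.36, [0, 0, 0.9], [0, 0, 0]], [0.36, [0, 0, 0.26], [0, 0, 0]], [0.36, [0, 0, 0], [0, 0, 0]]])

```text
t: 38.55
ee_pos: [428.0, -16.5, 15.0]
orientation: [-0.014, -3.14, -0.0]
ft_force: [0.3, 0.6, 0.1]
width: 59.9
grasp_force: 0.0
```

Request:
apply_moves(targets=[[0.36, [0, 0, 0], [0, 0, 0]], [-1, [0, 0, 0], [0, 0, 0]], [-1, [0, 0, 0], [0, 0, 0]], [-1, [0, 0, 0], [0, 0, 0]], [-1, [0, 0, 0], [0, 0, 0]], [-1, [0, 0, 0], [0, 0, 0]], [-1, [0, 0, -0.8], [0, 0, 0]], [-1, [0, 0, -0.8], [0, 0, 0]]])

```text
t: 39.55
ee_pos: [427.7, -16.4, 95.9]
orientation: [-0.011, -3.14, -0.0]
ft_force: [0.2, 0.3, -0.0]
width: 39.5
grasp_force: 30.0
```

Request:
apply_moves(targets=[[-1, [-0.75, 0.65, 0], [0, 0, 0]], [-1, [-0.75, 0.65, 0], [0, 0, 0]], [-1, [-0.75, 0.65, 0], [0, 0, 0]], [-1, [-0.75, 0.65, 0], [0, 0, 0]], [-1, [-0.75, 0.65, 0], [0, 0, 0]], [-1, [-0.75, 0.65, 0], [0, 0, 0]], [-1, [0, 0, 0], [0, 0, 0]], [-1, [0, 0, 0], [0, 0, 0]]])

```text
t: 40.55
ee_pos: [653.3, 176.4, 94.5]
orientation: [-0.011, -3.139, 0.001]
ft_force: [-0.1, -0.9, -0.2]
width: 39.6
grasp_force: 30.0
```

Request:
apply_moves(targets=[[-1, [0, 0, 0.8], [0, 0, 0]], [-1, [0, 0, 0.5], [0, 0, 0]], [-1, [0, 0, 0.2], [0, 0, 0]], [-1, [0, 0, 0], [0, 0, 0]], [-1, [0, 0, 0], [0, 0, 0]]])

```text
t: 41.18
ee_pos: [654.7, 176.4, 20.9]
orientation: [0.012, 3.141, 0.0]
ft_force: [0.3, 1.0, -1.0]
width: 40.1
grasp_force: 30.0
```

Request:
apply_moves(targets=[[0.2, [0, 0, 0], [0, 0, 0]], [0.2, [0, 0, 0], [0, 0, 0]], [0.2, [0, 0, 0], [0, 0, 0]], [0.2, [0, 0, -0.5], [0, 0, 0]], [0.2, [0, 0, -0.9], [0, 0, 0]], [0.2, [0, 0, -0.9], [0, 0, 0]], [0, [0, 0, -0.9], [0, 0, 0]], [0, [0, 0, -0.9], [0, 0, 0]]])

```text
t: 42.18
ee_pos: [654.4, 176.9, 226.7]
orientation: [0.011, 3.142, -0.0]
ft_force: [-0.4, 1.2, 0.4]
width: 44.0
grasp_force: 0.0
```

Request:
apply_moves(targets=[[0, [0.27, -0.95, -0.5], [0, 0, 0]], [0, [0.27, -0.95, -0.2], [0, 0, 0]], [0, [0.27, -0.95, 0], [0, 0, 0]], [0, [0.27, -0.95, 0], [0, 0, 0]], [0, [0.27, -0.95, 0], [0, 0, 0]], [0, [0.27, -0.95, 0], [0, 0, 0]], [0, [0.27, -0.95, 0], [0, 0, 0]], [0, [0.27, -0.95, 0], [0, 0, 0]]])

```text
t: 43.18
ee_pos: [543.3, -203.7, 260.3]
orientation: [0.011, 3.141, -0.0]
ft_force: [1.0, -0.6, 0.6]
width: 43.6
grasp_force: 0.0
```

Request:
apply_moves(targets=[[0, [0.27, -0.95, 0], [0, 0, 0]], [0, [0.27, -0.95, 0], [0, 0, 0]], [0, [0, 0, 0], [0, 0, 0]], [0, [0, 0, 0], [0, 0, 0]]])

```text
t: 43.68
ee_pos: [516.2, -296.7, 260.1]
orientation: [-0.012, -3.141, -0.001]
ft_force: [0.2, 0.6, 0.5]
width: 44.2
grasp_force: 0.0
```

```bash
python3 - <<'E'
from h import *
xyz(0);print(pose()[1]['qpos'][5])
b,K,W=cam('wrist'); cv2.imwrite('pics/k1.png',b); np.savez('k1.npz',K=K,W=W)
for l,z in [('knob_grip',92),('pointer_tip',60),('mark_yellow',60),('mark_blue',60),('stand',0)]:
    for d in ctrl.pinpoint(l,'wrist')[:2]: print(l,round(d['score'],2),np.round(d['xy'],1),np.round(ground(d['xy'],K,W,z),1))
pots('top',amin=20,amax=60)
E
```

```text
t 43.67 tcp [ 516.2 -296.7  260.1] x [-1.     0.008  0.   ] y [0.008 1.    0.   ] w 44.2
-2.105148827030517
knob_grip 0.97 [257.8 145.9] [ 477.  -356.2   92. ]
pointer_tip 0.67 [292.2 244.9] [ 590.1 -329.1   60. ]
mark_yellow 0.47 [300.3 223.8] [ 565.3 -319.5   60. ]
mark_blue 0.5 [297.9 255.4] [ 602.8 -323.    60. ]
stand 0.69 [273.5 227.4] [ 589.2 -358.1    0. ]
top green [254 175] 37 [654.9 178.2]
top green [298 176] 37 [656.1  41.5]
top green [276 177] 35 [652.2 109.1]
top red [353 152] 31 [ 739.2 -129.4]
top red [488 172] 48 [ 687.2 -555.3]
top red [327 180] 43 [646.3 -47.9]
top red [349 180] 42 [ 649.3 -118.1]
top red [371 180] 41 [ 650.9 -186. ]
top red [424 188] 25 [ 631.4 -353.1]
top red [287 213] 36 [538.9  71.2]
```

View pics/k1.png

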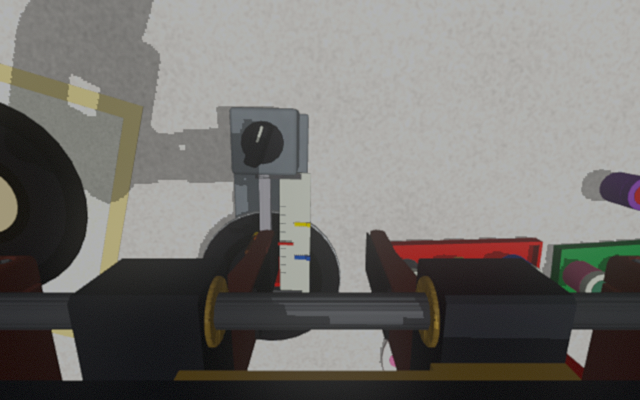

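All six pots are in their trays: green at x≈655, y = 41, 109 and 178, red as before. The pointer is at (285,243), the yellow mark at (301,224) and the blue at (301,257), so the pointer must travel towards the knob at (262,142), which is counter-clockwise. I need the bar angle closer up.

```bash
python3 - <<'E'
from h import *
b=cv2.imread('pics/k1.png'); f=np.load('k1.npz')
a=np.clip(cv2.resize(b[100:190,210:320],(600,491),interpolation=cv2.INTER_CUBIC).astype(float)*1.0,0,255)
a=(255*(a/255)**.45).astype(np.uint8); cv2.imwrite('pics/k2.png',a)
E
```

```text
(no output)
```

View pics/k2.png

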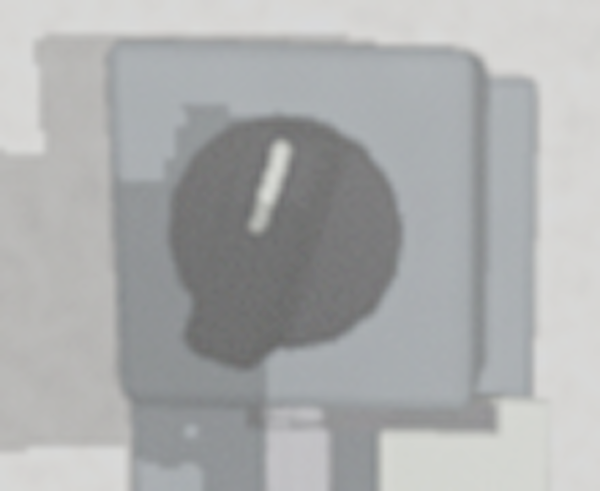

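Request:
apply_moves(targets=[[0, [0, 0, 0], [0, 0, 0.116]], [0, [0, 0, 0], [0, 0, 0.116]], [0, [0, 0, 0], [0, 0, 0.116]], [0, [0, 0, 0], [0, 0, 0.116]], [0, [0, 0, 0], [0, 0, 0.116]], [0, [0, 0, 0], [0, 0, 0.116]], [0, [0, 0, 0], [0, 0, 0.116]], [0, [0, 0, 0], [0, 0, 0.116]]])

```text
t: 45.02
ee_pos: [516.4, -296.7, 260.2]
orientation: [-2.107, -2.33, 0.0]
ft_force: [-0.6, 0.6, -0.4]
width: 44.1
grasp_force: 0.0
```

Request:
apply_moves(targets=[[0, [0, 0, 0], [0, 0, 0.116]], [0, [0, 0, 0], [0, 0, 0.116]], [0, [0, 0, 0], [0, 0, 0.116]], [0, [0, 0, 0], [0, 0, 0.116]], [0, [0, 0, 0], [0, 0, 0.116]], [0, [0, 0, 0], [0, 0, 0.116]], [0, [0, 0, 0], [0, 0, 0.116]], [0, [0, 0, 0], [0, 0, 0.116]]])

```text
t: 46.02
ee_pos: [516.4, -296.7, 260.2]
orientation: [-3.124, -0.335, -0.0]
ft_force: [-0.5, -0.4, 0.0]
width: 43.8
grasp_force: 0.0
```

Request:
apply_moves(targets=[[0, [-0.6, 0, 0], [0, 0, 0.116]], [0, [-0.4, 0.5, 0], [0, 0, 0.116]], [0, [0, 0.6, 0], [0, 0, 0.116]], [0, [0, 0, 0], [0, 0, 0]], [0, [0, 0, 0], [0, 0, 0]]])

```text
t: 46.65
ee_pos: [463.6, -358.3, 260.0]
orientation: [-3.1, 0.508, 0.001]
ft_force: [-0.2, -0.7, 0.6]
width: 44.2
grasp_force: 0.0
```

```bash
python3 - <<'E'
from h import *
f=np.load('k1.npz');K,W=f['K'],f['W']
g=[ground(p,K,W,101) for p in [(262.1,126.6),(257.1,141.8),(251.2,164)]];print(np.round(g,1),np.degrees(np.arctan2(*(g[1]-g[0])[[1,0]])),np.degrees(np.arctan2(*(g[2]-g[0])[[1,0]])))
xyz(0); b,K,W=cam('wrist'); cv2.imwrite('pics/k3.png',b); np.savez('k3.npz',K=K,W=W)
for l,z in [('knob_grip',92),('pointer_tip',60),('mark_yellow',60),('mark_blue',60)]:
    for d in ctrl.pinpoint(l,'wrist')[:2]: print(l,round(d['score'],2),np.round(d['xy'],1),np.round(ground(d['xy'],K,W,z),1))
E
```

```text
[[ 458.8 -349.7  101. ]
 [ 472.5 -355.   101. ]
 [ 493.  -361.6  101. ]] -21.10952743099953 -19.163605039075946
t 46.65 tcp [ 463.6 -358.3  260. ] x [ 0.948 -0.319 -0.   ] y [-0.319 -0.948 -0.   ] w 44.2
knob_grip 0.85 [315.5 175.5] [ 473.3 -354.8   92. ]
pointer_tip 0.72 [255.2  69.2] [ 588.1 -330.2   60. ]
mark_yellow 0.39 [252.1  91.2] [ 569.7 -319.7   60. ]
mark_blue 0.61 [241.4  52.7] [ 606.6 -322.9   60. ]
```

View pics/k3.png

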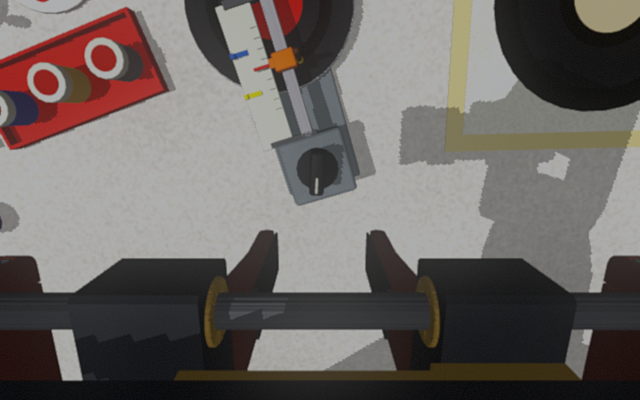

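The bar is nearly aligned with the tool: the white line runs (318,178)–(316,193). The pointer tip is at (257,70), yellow at (253,94) and blue at (239,54). I now come down on the knob.

Request:
apply_moves(targets=[[0, [0.22, -0.12, 0.8], [0, 0, 0.015]], [0, [0, 0, 0.9], [0, 0, 0]], [0, [0, 0, 0.9], [0, 0, 0]], [0, [0, 0, 0.6], [0, 0, 0]], [0, [0, 0, 0.3], [0, 0, 0]], [0, [0, 0, 0.1], [0, 0, 0]], [0, [0, 0, 0], [0, 0, 0]], [0, [0, 0, 0], [0, 0, 0]]])

```text
t: 47.9
ee_pos: [476.6, -357.4, 81.4]
orientation: [3.092, -0.549, 0.003]
ft_force: [-0.4, -0.8, 0.7]
width: 44.4
grasp_force: 0.0
```

```bash
python3 - <<'E'
from h import *
xyz(0); print(pose()[1]['ft_force'],np.degrees(pose()[1]['qpos'][5])); b,K,W=cam('wrist'); cv2.imwrite('pics/k4.png',b[:360])
np.savez('k4.npz',K=K,W=W)
E
```

```text
t 47.9 tcp [ 476.6 -357.4   81.4] x [ 0.939 -0.344  0.002] y [-0.344 -0.939  0.001] w 44.4
[-0.42653398 -0.81974922  0.66785741] 72.10303641025368
```

View pics/k4.png

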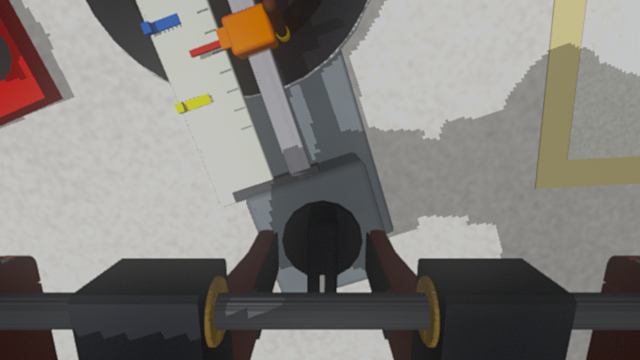

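The gripper straddles the knob bar, knob centred at (322,240). In this view the pointer is at (190,53)–(226,43), yellow at (195,103) and blue at (160,23), so the pointer is roughly 20 mm from yellow. I grip and turn counter-clockwise by half a turn in small steps.

Request:
apply_moves(targets=[[-1, [0, 0, 0], [0, 0, 0]], [-1, [0, 0, 0], [0, 0, 0]], [-1, [0, 0, 0], [0, 0, 0]], [-1, [0, 0, 0], [0, 0, 0]], [-1, [0, 0, 0], [0, 0, 0]], [-1, [0, 0, 0], [0, 0, 0]]])

```text
t: 48.7
ee_pos: [475.8, -357.3, 80.3]
orientation: [3.093, -0.549, 0.0]
ft_force: [-2.2, -3.9, 1.2]
width: 13.8
grasp_force: 30.0
```

Request:
apply_moves(targets=[[-1, [0, 0, 0], [0, 0, -0.05]], [-1, [0, 0, 0], [0, 0, -0.05]], [-1, [0, 0, 0], [0, 0, -0.05]], [-1, [0, 0, 0], [0, 0, -0.05]], [-1, [0, 0, 0], [0, 0, 0]]])

```text
t: 49.32
ee_pos: [475.8, -357.5, 80.3]
orientation: [3.14, -0.057, -0.0]
ft_force: [-2.7, -4.3, 1.8]
width: 14.1
grasp_force: 30.0
```

```bash
python3 - <<'E'
from h import *
xyz(0); print(pose()[1]['moment'])
b,K,W=cam('wrist'); f=np.load('k4.npz')
for n,img,k,w in [('before',cv2.imread('pics/k4.png'),f['K'],f['W']),('now',b,K,W)]:
    h=cv2.cvtColor(img,cv2.COLOR_BGR2HSV)[:230]; H,S,V=cv2.split(h)
    R=np.zeros_like(H)
    for c,m in [('yellow',(H>22)&(H<35)&(S>150)&(V>120)),('blue',(H>100)&(H<120)&(S>120)),('red',((H<4)|(H>176))&(S>150)&(V>90)),('orange',(H>6)&(H<18)&(S>200)&(V>120))]:
        nn,l,st,ce=cv2.connectedComponentsWithStats(m.astype(np.uint8))
        for i in range(1,nn):
            if 40<st[i,4]<4000: print(n,c,st[i].tolist(),np.round(ce[i],1),np.round(ground(ce[i],k,w,40)[:2],1))
E
```

```text
t 49.33 tcp [ 475.8 -357.5   80.3] x [ 0.999 -0.036  0.   ] y [-0.036 -0.999  0.001] w 14.1
[-0.7714851   0.60010389  0.02075734]
before yellow [184, 94, 27, 16, 224] [197.  101.9] [ 569.3 -315.5]
before yellow [175, 103, 10, 10, 63] [179.7 107.5] [ 569.9 -304.9]
before blue [151, 14, 29, 19, 279] [165.3  23. ] [ 612.4 -316.8]
before blue [140, 22, 12, 13, 102] [145.7  27.5] [ 614.1 -305.9]
before red [0, 18, 45, 100, 1988] [17.  80.6] [ 614.4 -225.4]
before red [190, 41, 30, 15, 181] [204.8  48.4] [ 593.5 -331.6]
before orange [217, 4, 58, 50, 1886] [246.1  29.8] [ 594.3 -356.5]
now yellow [221, 61, 37, 10, 312] [239.1  65.8] [ 569.2 -314.7]
now red [0, 0, 82, 13, 843] [36.8  4.8] [ 603.2 -210.2]
now red [255, 18, 33, 6, 194] [271.3  20.5] [ 591.3 -334. ]
now orange [289, 0, 55, 38, 1890] [318.2  18.1] [ 591.6 -359.2]
```

Request:
apply_moves(targets=[[-1, [0, 0, 0], [0, 0, -0.09]], [-1, [0, 0, 0], [0, 0, -0.09]], [-1, [0, 0, 0], [0, 0, -0.09]], [-1, [0, 0, 0], [0, 0, -0.09]], [-1, [0, 0, 0], [0, 0, -0.09]], [-1, [0, 0, 0], [0, 0, -0.09]], [-1, [0, 0, 0], [0, 0, -0.09]]])

```text
t: 50.25
ee_pos: [476.1, -358.1, 80.3]
orientation: [2.787, 1.446, -0.0]
ft_force: [-0.6, -6.9, -1.2]
width: 13.9
grasp_force: 30.0
```

Request:
apply_moves(targets=[[-1, [0, 0, 0], [0, 0, -0.09]], [-1, [0, 0, 0], [0, 0, -0.09]], [-1, [0, 0, 0], [0, 0, -0.09]], [-1, [0, 0, 0], [0, 0, -0.09]], [-1, [0, 0, 0], [0, 0, -0.09]], [-1, [0, 0, 0], [0, 0, -0.09]], [-1, [0, 0, 0], [0, 0, -0.09]]])

```text
t: 51.12
ee_pos: [476.8, -358.3, 80.3]
orientation: [1.765, 2.595, -0.001]
ft_force: [1.1, -6.3, -2.7]
width: 13.6
grasp_force: 30.0
```

Request:
apply_moves(targets=[[-1, [0, 0, 0], [0, 0, -0.09]], [-1, [0, 0, 0], [0, 0, -0.09]], [-1, [0, 0, 0], [0, 0, -0.09]], [-1, [0, 0, 0], [0, 0, -0.09]], [-1, [0, 0, 0], [0, 0, -0.09]], [-1, [0, 0, 0], [0, 0, -0.09]], [-1, [0, 0, 0], [0, 0, 0]]])

```text
t: 52.0
ee_pos: [477.3, -357.8, 80.3]
orientation: [0.546, 3.091, -0.002]
ft_force: [3.1, -4.8, -3.1]
width: 13.7
grasp_force: 30.0
```

Request:
apply_moves(targets=[[0, [0, 0, 0], [0, 0, 0]], [0, [0, 0, 0], [0, 0, 0]], [0, [0, 0, 0], [0, 0, 0]], [0, [0, 0, -0.5], [0, 0, 0]], [0, [0, 0, -0.3], [0, 0, 0.1]], [0, [0, 0, 0], [0, 0, 0.1]], [0, [0, 0, 0], [0, 0, 0.1]], [0, [0, 0, 0], [0, 0, 0.1]]])

```text
t: 53.0
ee_pos: [475.8, -356.7, 120.3]
orientation: [-1.485, -2.768, -0.0]
ft_force: [-0.4, 0.3, -1.0]
width: 44.0
grasp_force: 0.0
```

Request:
apply_moves(targets=[[0, [0, 0, 0], [0, 0, 0.1]], [0, [0, 0, 0], [0, 0, 0.1]], [0, [0, 0, 0], [0, 0, 0.1]], [0, [0, 0, 0], [0, 0, 0.1]], [0, [0, 0, 0], [0, 0, 0.1]], [0, [0, 0, 0], [0, 0, 0.1]], [0, [0, 0, 0], [0, 0, 0.1]], [0, [0, 0, 0], [0, 0, 0.1]]])

```text
t: 54.0
ee_pos: [475.7, -356.7, 120.1]
orientation: [-2.828, -1.367, 0.0]
ft_force: [0.0, -0.0, -0.6]
width: 43.6
grasp_force: 0.0
```

Request:
apply_moves(targets=[[0, [0, 0, 0], [0, 0, 0.1]], [0, [0, 0, 0], [0, 0, 0.1]], [0, [0, 0, 0], [0, 0, 0.1]], [0, [0, 0, 0], [0, 0, 0.1]], [0, [0, 0, 0], [0, 0, 0.1]], [0, [0, 0, 0], [0, 0, 0.1]], [0, [0, 0, 0], [0, 0, 0.1]], [0, [0, 0, 0], [0, 0, 0.1]]])

```text
t: 55.0
ee_pos: [475.7, -356.7, 120.1]
orientation: [-3.092, 0.557, 0.0]
ft_force: [-0.0, -0.2, -0.0]
width: 43.8
grasp_force: 0.0
```

Request:
apply_moves(targets=[[0, [0, 0, 0], [0, 0, 0]], [0, [0, 0, 0.5], [0, 0, 0]], [0, [0, 0, 0.3], [0, 0, 0]], [0, [0, 0, 0], [0, 0, 0]], [0, [0, 0, 0], [0, 0, 0]]])

```text
t: 55.62
ee_pos: [476.1, -357.1, 80.5]
orientation: [3.093, -0.548, 0.001]
ft_force: [-0.5, 0.9, 0.5]
width: 43.9
grasp_force: 0.0
```

```bash
cat >> h.py <<'E'
def ptr(img,k,w):
    h=cv2.cvtColor(img,cv2.COLOR_BGR2HSV)[:230]; H,S,V=cv2.split(h)
    for c,m in [('yellow',(H>22)&(H<35)&(S>150)&(V>120)),('blue',(H>100)&(H<120)&(S>120)),('red',((H<4)|(H>176))&(S>150)&(V>90)),('orange',(H>6)&(H<18)&(S>200)&(V>120))]:
        nn,l,st,ce=cv2.connectedComponentsWithStats(m.astype(np.uint8))
        for i in range(1,nn):
            if 40<st[i,4]<4000: print(c,st[i].tolist(),np.round(ce[i],1),np.round(ground(ce[i],k,w,40)[:2],1))
E
python3 - <<'E'
from h import *
xyz(0); b,K,W=cam('wrist'); ptr(b,K,W); print(W[:3,3])
cv2.imwrite('pics/k5.png',cv2.resize(b[0:300,140:400],None,fx=2,fy=2))
E
```

```text
t 55.62 tcp [ 476.1 -357.1   80.5] x [ 0.939 -0.343  0.   ] y [-0.343 -0.939  0.   ] w 43.9
yellow [183, 93, 28, 16, 227] [196.7 100.7] [ 569.3 -315.5]
yellow [175, 102, 10, 9, 61] [179.2 106.1] [ 570.  -304.9]
blue [151, 12, 29, 19, 282] [164.8  21. ] [ 612.5 -316.9]
blue [139, 20, 13, 12, 104] [145.1  25.5] [ 614.2 -305.9]
red [0, 18, 44, 99, 1943] [16.5 79.4] [ 614.1 -225.7]
red [203, 72, 29, 14, 158] [217.1  78.8] [ 576.  -331.2]
orange [230, 37, 56, 48, 1753] [258.2  61.6] [ 576.5 -356.2]
[ 537.84321921 -379.54348876  242.51453072]
```

View pics/k5.png

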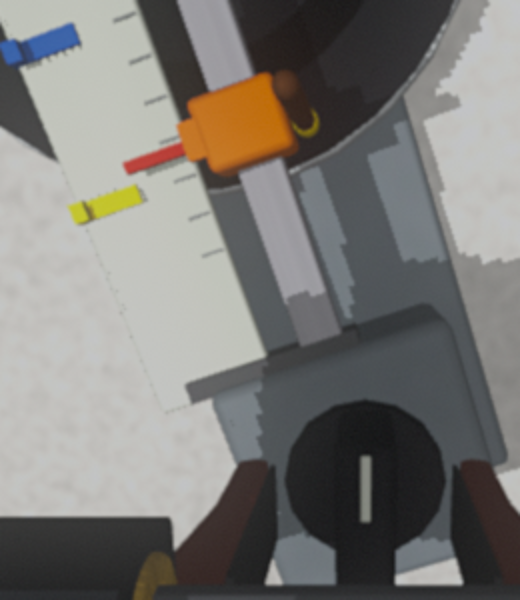

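```bash
python3 - <<'E'
from h import *
for n in ('k1','k3','k4'):
    f=np.load(n+'.npz'); print(n,np.round(f['W'][:3,3])); ptr(cv2.imread(f'pics/{n}.png') ,f['K'],f['W']) if n=='k4' else None
    img=cv2.imread(f'pics/{n}.png'); h=cv2.cvtColor(img,cv2.COLOR_BGR2HSV); H,S,V=cv2.split(h)
    if n!='k4':
      for c,m in [('y',(H>22)&(H<35)&(S>120)&(V>100)),('b',(H>100)&(H<120)&(S>120)),('r',((H<4)|(H>176))&(S>140)&(V>80))]:
        nn,l,st,ce=cv2.connectedComponentsWithStats(m.astype(np.uint8))
        for i in range(1,nn):
            if 6<st[i,4]<200 and 230<ce[i][0]<320 and ce[i][1]<280: print(n,c,st[i].tolist(),np.round(ce[i],1))
E
```

```text
k1 [ 449. -296.  422.]
k1 y [294, 222, 17, 5, 56] [302.  223.9]
k1 b [295, 256, 15, 4, 49] [302.4 257.2]
k1 r [278, 242, 15, 3, 32] [284.6 243.4]
k3 [ 526. -379.  422.]
k3 y [244, 91, 18, 8, 72] [252.5  94.7]
k3 b [229, 51, 19, 9, 81] [238.   54.7]
k3 r [254, 64, 15, 7, 36] [261.5  67.2]
k4 [ 538. -380.  244.]
yellow [184, 94, 27, 16, 224] [197.  101.9] [ 569.3 -315.5]
yellow [175, 103, 10, 10, 63] [179.7 107.5] [ 569.9 -304.9]
blue [151, 14, 29, 19, 279] [165.3  23. ] [ 612.4 -316.8]
blue [140, 22, 12, 13, 102] [145.7  27.5] [ 614.1 -305.9]
red [0, 18, 45, 100, 1988] [17.  80.6] [ 614.4 -225.4]
red [190, 41, 30, 15, 181] [204.8  48.4] [ 593.5 -331.6]
orange [217, 4, 58, 50, 1886] [246.1  29.8] [ 594.3 -356.5]
```

```bash
python3 - <<'E'
from h import *
from scipy.optimize import least_squares as ls
F=[np.load(n+'.npz') for n in ('k1','k3','k4')]
D={'y':[(302,223.9),(252.5,94.7),(193.2,103.1)],'b':[(302.4,257.2),(238,54.7),(160,24.2)],'r':[(284.6,243.4),(261.5,67.2),(204.8,48.4)]}
X={}
for k,v in D.items():
    r=ls(lambda p:np.concatenate([proj(p,f['K'],f['W'])-q for f,q in zip(F,v)]),[580,-330,50.]); X[k]=r.x; print(k,np.round(r.x,1),np.round(r.fun,1))
s=(X['b']-X['y'])[:2];s/=np.linalg.norm(s); print(s,(X['r']-X['y'])[:2]@s)
E
```

```text
y [ 567.2 -317.9   54.5] [-0.  -0.  -0.  -0.1  0.   0.1]
b [ 607.6 -318.3   54. ] [-0.   0.   0.2 -0.5 -0.1  0.2]
r [ 587.2 -337.1   63.3] [ 0.1  0.2  0.   0.2  0.1 -0. ]
[ 0.99994953 -0.01004719] 20.19274960648808
```

Request:
apply_moves(targets=[[-1, [0, 0, 0], [0, 0, 0]], [-1, [0, 0, 0], [0, 0, 0]], [-1, [0, 0, 0], [0, 0, 0]], [-1, [0, 0, 0], [0, 0, 0]], [-1, [0, 0, 0], [0, 0, 0]], [-1, [0, 0, 0], [0, 0, 0]]])

```text
t: 56.42
ee_pos: [475.9, -357.3, 80.4]
orientation: [3.093, -0.549, 0.0]
ft_force: [-2.3, -2.6, 3.2]
width: 13.8
grasp_force: 30.0
```

Request:
apply_moves(targets=[[-1, [0, 0, 0], [0, 0, -0.08]], [-1, [0, 0, 0], [0, 0, -0.08]], [-1, [0, 0, 0], [0, 0, -0.08]], [-1, [0, 0, 0], [0, 0, -0.08]], [-1, [0, 0, 0], [0, 0, -0.08]], [-1, [0, 0, 0], [0, 0, -0.08]], [-1, [0, 0, 0], [0, 0, -0.08]], [-1, [0, 0, 0], [0, 0, -0.03]]])

```text
t: 57.42
ee_pos: [476.0, -357.9, 80.4]
orientation: [3.01, 0.895, 0.0]
ft_force: [-1.9, -6.0, 1.7]
width: 13.7
grasp_force: 30.0
```

Request:
apply_moves(targets=[[-1, [0, 0, 0], [0, 0, 0]], [0, [0, 0, 0], [0, 0, 0]], [0, [0, 0, 0], [0, 0, 0]], [0, [0, 0, 0], [0, 0, 0]], [0, [0, 0, -0.6], [0, 0, 0]], [0, [0, 0, -0.9], [0, 0, 0]], [0, [0, 0, -0.5], [0, 0, 0]], [0, [0, 0, 0], [0, 0, 0]]])

```text
t: 58.42
ee_pos: [477.0, -357.5, 182.1]
orientation: [3.009, 0.891, 0.004]
ft_force: [0.4, 0.1, -0.8]
width: 44.0
grasp_force: 0.0
```

Request:
apply_moves(targets=[[0, [0, 0, 0], [0, 0, 0.1]], [0, [0, 0, 0], [0, 0, 0.1]], [0, [0, 0, 0], [0, 0, 0.1]], [0, [0.5, 0, 0], [0, 0, 0.08]], [0, [0.3, 0, 0], [0, 0, 0]], [0, [0, 0, 0], [0, 0, 0]], [0, [0, 0, 0], [0, 0, 0]]])

```text
t: 59.3
ee_pos: [515.0, -354.3, 179.5]
orientation: [-3.141, 0.031, 0.002]
ft_force: [0.3, -0.0, 0.7]
width: 44.2
grasp_force: 0.0
```

```bash
python3 - <<'E'
from h import *
xyz(0); b,K,W=cam('wrist'); ptr(b,K,W); print(W[:3,3]); np.savez('k6.npz',K=K,W=W)
cv2.imwrite('pics/k6.png',b)
cv2.imwrite('pics/k6c.png',cv2.resize(b[40:240,180:400],None,fx=2.7,fy=2.7))
E
```

```text
t 59.3 tcp [ 515.  -354.3  179.5] x [ 1.    -0.02  -0.001] y [-0.02  -1.    -0.001] w 44.2
yellow [267, 131, 22, 5, 87] [276.9 132.6] [ 566.4 -316. ]
blue [264, 78, 23, 6, 115] [275.1  80.9] [ 608.5 -316.5]
red [291, 0, 81, 72, 2511] [344.4  25.9] [ 649.1 -374.2]
red [89, 11, 32, 34, 854] [104.4  27.5] [ 651.7 -181.6]
red [4, 15, 32, 35, 846] [19.3 32.1] [ 649.6 -112.4]
red [310, 27, 11, 45, 473] [315.1  48. ] [ 633.2 -350.4]
orange [310, 122, 32, 21, 571] [326.8 132.3] [ 565.8 -359. ]
[ 581.038311   -355.38251722  341.36088969]
```

View pics/k6c.png

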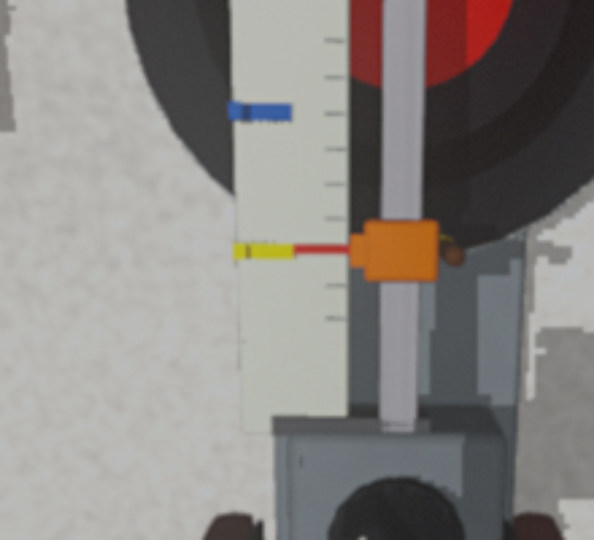

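The red pointer lies on the yellow mark at crop (322,249), with yellow at (265,251). I check the offset with parallax taken out.

```bash
python3 - <<'E'
from h import *
img=cv2.imread('pics/k6.png').astype(float); f=np.load('k6.npz');K,W=f['K'],f['W']
rows=np.arange(122,144)
def cen(c0,c1,w):
    p=img[122:144,c0:c1]; q=np.clip(w(p),0,None).mean(1); q=np.clip(q-np.median(q)-5,0,None); return np.array([(c0+c1-1)/2,(rows*q).sum()/q.sum()])
r=cen(292,307,lambda p:p[...,2]-p[...,1]); y=cen(272,286,lambda p:p[...,2]-p[...,0])
b=img[70:92,272:284]; q=(b[...,0]-b[...,2]).mean(1); q=np.clip(q-np.median(q)-5,0,None); b=np.array([277.5,(np.arange(70,92)*q).sum()/q.sum()])
P=ground(r,K,W,63.3);Y=ground(y,K,W,54.3);B=ground(b,K,W,54.3); print(r,y,b,P,Y,B,B-Y)
for yaw in (-.01,-.02,-.033): print(yaw,(P-Y)[0]*np.cos(yaw)+(P-Y)[1]*np.sin(yaw))
a,_,_=cam('scene'); cv2.imwrite('pics/fin.png',cv2.resize(a[140:340,190:510],None,fx=2.5,fy=2.5)); pots('top',amin=20,amax=60)
E
```

```text
[299.         131.84828648] [278.5        132.61860109] [277.5         81.05432064] [ 567.7345046  -336.58146919   63.3       ] [ 566.99190677 -319.12726608   54.3       ] [ 607.06470782 -320.313809     54.3       ] [40.07280105 -1.18654292  0.        ]
-0.01 0.9170998193902675
-0.02 1.0915101027174032
-0.033 1.318077685546268
top green [254 175] 37 [654.9 178.2]
top green [298 176] 37 [656.1  41.5]
top green [276 177] 35 [652.2 109.1]
top red [353 152] 30 [ 739.2 -129.7]
top red [488 172] 47 [ 686.9 -555.3]
top red [327 180] 43 [646.3 -47.9]
top red [349 180] 42 [ 649.3 -118.1]
top red [371 180] 40 [ 651.1 -186.2]
top red [424 188] 25 [ 630.7 -353.1]
top red [287 213] 36 [539.4  71.4]
```

View pics/fin.png

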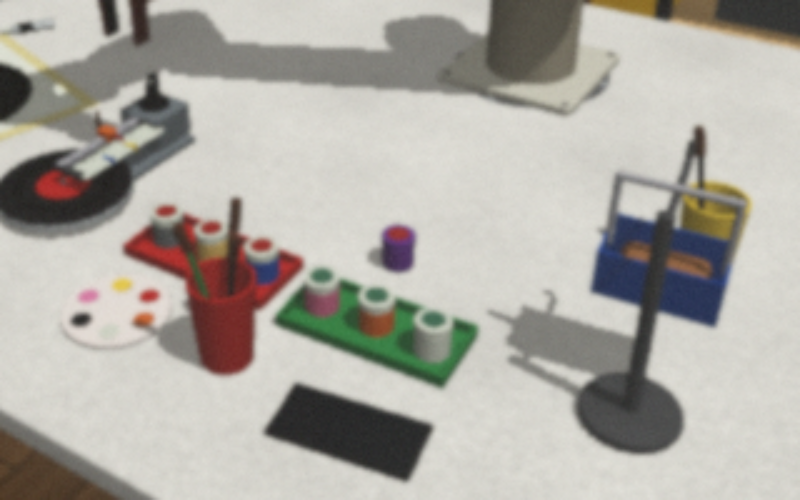

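Everything is in place. The pointer reads about 1 mm towards the record, so one small corrective turn of about 0.22 rad counter-clockwise.

Request:
apply_moves(targets=[[0, [-0.78, 0.08, 0], [0, 0, 0]], [0, [0, 0, 0], [0, 0, -0.095]], [0, [0, 0, 0], [0, 0, -0.095]], [0, [0, 0, 0], [0, 0, -0.095]], [0, [0, 0, 0], [0, 0, -0.095]], [0, [0, 0, 0], [0, 0, 0]], [0, [0, 0, 0], [0, 0, 0]]])

```text
t: 60.32
ee_pos: [476.5, -357.8, 180.3]
orientation: [3.014, 0.887, 0.0]
ft_force: [-0.4, 0.3, 0.3]
width: 44.0
grasp_force: 0.0
```

Request:
apply_moves(targets=[[0, [0, 0, 0.9], [0, 0, 0]], [0, [0, 0, 0.7], [0, 0, 0]], [0, [0, 0, 0.3], [0, 0, 0]], [0, [0, 0, 0.1], [0, 0, 0]], [0, [0, 0, 0], [0, 0, 0]], [0, [0, 0, 0], [0, 0, 0]]])

```text
t: 61.08
ee_pos: [477.4, -358.3, 81.4]
orientation: [3.011, 0.891, 0.002]
ft_force: [0.8, -0.0, 0.1]
width: 44.1
grasp_force: 0.0
```

Request:
apply_moves(targets=[[-1, [0, 0, 0], [0, 0, 0]], [-1, [0, 0, 0], [0, 0, 0]], [-1, [0, 0, 0], [0, 0, 0]], [-1, [0, 0, 0], [0, 0, 0]], [-1, [0, 0, 0], [0, 0, 0]], [-1, [0, 0, 0], [0, 0, 0]]])

```text
t: 61.82
ee_pos: [476.6, -357.7, 80.3]
orientation: [-3.012, -0.892, 0.0]
ft_force: [-1.5, 2.0, 4.6]
width: 13.7
grasp_force: 30.0
```

Request:
apply_moves(targets=[[-1, [0, 0, 0], [0, 0, -0.05]], [-1, [0, 0, 0], [0, 0, -0.05]], [-1, [0, 0, 0], [0, 0, -0.04]], [-1, [0, 0, 0], [0, 0, 0]], [-1, [0, 0, 0], [0, 0, 0]]])

```text
t: 62.45
ee_pos: [476.6, -357.7, 80.3]
orientation: [-2.897, -1.215, 0.0]
ft_force: [-1.6, 1.8, 5.2]
width: 13.7
grasp_force: 30.0
```

Request:
apply_moves(targets=[[0, [0, 0, 0], [0, 0, 0]], [0, [0, 0, 0], [0, 0, 0]], [0, [0, 0, 0], [0, 0, 0]], [0, [0, 0, -0.6], [0, 0, 0]], [0, [0, 0, -0.9], [0, 0, 0]], [0, [0, 0, -0.5], [0, 0, 0]], [0, [0, 0, 0], [0, 0, 0]]])

```text
t: 63.32
ee_pos: [477.8, -358.7, 182.2]
orientation: [2.893, 1.215, 0.003]
ft_force: [0.4, 0.8, 0.3]
width: 44.2
grasp_force: 0.0
```

Request:
apply_moves(targets=[[0, [0, 0, 0], [0, 0, 0.104]], [0, [0, 0, 0], [0, 0, 0.104]], [0, [0, 0, 0], [0, 0, 0.104]], [0, [0, 0, 0], [0, 0, 0.104]], [0, [0, 0, 0], [0, 0, 0.104]], [0, [0.5, 0, 0], [0, 0, 0]], [0, [0.3, 0, 0], [0, 0, 0]], [0, [0, 0, 0], [0, 0, 0]]])

```text
t: 64.32
ee_pos: [517.1, -358.3, 179.0]
orientation: [-3.141, 0.032, 0.002]
ft_force: [-0.2, 0.2, 0.2]
width: 43.7
grasp_force: 0.0
```

```bash
python3 - <<'E'
from h import *
xyz(0); im,K,W=cam('wrist'); cv2.imwrite('pics/k7.png',im); ptr(im,K,W)
img=im.astype(float)
h=cv2.cvtColor(im,cv2.COLOR_BGR2HSV); m=(h[...,0]>22)&(h[...,0]<35)&(h[...,1]>120); m[:100]=0;m[160:]=0
n,l,st,ce=cv2.connectedComponentsWithStats(m.astype(np.uint8)); i=1+np.argmax([s[4] if 255<c[0]<310 else 0 for s,c in zip(st[1:],ce[1:])]); x,y,w,hh,_=st[i]; print(st[i])
y0,y1=y-9,y+hh+9; rows=np.arange(y0,y1)
def cen(c0,c1,f):
    q=np.clip(f(img[y0:y1,c0:c1]).mean(1),0,None); q=np.clip(q-np.median(q)-5,0,None); return np.array([(c0+c1-1)/2,(rows*q).sum()/q.sum()])
yy=cen(x+6,x+w-2,lambda p:p[...,2]-p[...,0]); r=cen(x+w+2,x+w+16,lambda p:p[...,2]-p[...,1])
P=ground(r,K,W,63.3);Y=ground(yy,K,W,54.3); print(r,yy,P,Y)
for yaw in (-.01,-.02,-.033): print(yaw,(P-Y)[0]*np.cos(yaw)+(P-Y)[1]*np.sin(yaw))
E
```

```text
t 64.33 tcp [ 517.1 -358.3  179. ] x [ 1.    -0.02  -0.001] y [-0.02  -1.    -0.001] w 43.7
yellow [262, 133, 22, 5, 103] [272.  135.1] [ 566.4 -315.7]
blue [260, 81, 22, 6, 112] [270.3  83.9] [ 608.3 -316.5]
red [286, 0, 81, 75, 2729] [338.4  26.9] [ 650.5 -373.5]
red [84, 14, 32, 34, 850] [99.4 30.4] [ 651.6 -181.6]
red [0, 18, 31, 35, 833] [14.5 35.1] [ 649.5 -112.4]
red [305, 30, 11, 44, 467] [310.1  50.7] [ 633.2 -350.4]
red [285, 135, 19, 3, 54] [294.4 135.9] [ 565.3 -335. ]
orange [305, 126, 32, 22, 577] [322.  136.5] [ 564.4 -358.8]
[262 133  22   6 114]
[292.5        136.00602059] [274.5        135.27155527] [ 566.66023074 -335.35673317   63.3       ] [ 567.0005886  -319.82248246   54.3       ]
-0.01 -0.1850009251609899
-0.02 -0.029625489458748044
-0.033 0.17236468302115737
```

The pointer is now within 0.2 mm of the yellow mark's middle, and the gripper is clear of everything.

```bash
python3 -c "
from workcell import ctrl
print(ctrl.close_job())"
```

```text
the job is handed in; nothing more can be done
None
```

Job handed in at about 64 s: all six pots stand in their matching trays, the basket hangs on the hook, and the pointer reads within about 0.2 mm of the yellow mark's middle with the knob released; no verdict was returned.

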